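# Hang the instrument key on its spring hook inside the low key cabinet

## Task

Hang the orange key by its eye on the empty spring hook (red tip, middle) deep inside the open key cabinet: tilt it to reach in and up under the front lintel, settle the eye over the hook by feel, and before letting go tug the hook gently towards you, with some 6 to 8 newtons, and hold that for half a second. Then ease back and let go, so that the key hangs freely and at rest on the hook. Never push or pull with the key harder than 10 newtons, keep the robot itself off the cabinet, and leave the bottles, hand counter and marker where they stand.

Things in the scene. Friction and masses are not known exactly. Their poses are not given: they have to be found in the camera images.
- key_cabinet: Grey key cabinet fixed to the bench, open in front, 125 deep x 240 wide x 271 high, walls 8. Origin: centre of its underside; x to its back, y to its left seen from the front, z up. Front face at x = -62.5 mm, inner back face at +54.5, floor top z = 8, roof underside z = 263. Two short keys (blue, green; fixed) hang at y = +82 and -82.
- lintel (a point): Middle of the lower front edge of the cabinet's lintel (cabinet axes). The lintel, 8 mm thick, hangs from the roof across the whole front down to this edge, 207 mm above the bench, about as high as the hook's level arm, so a level key cannot pass over the hook's tip.
- hook_mark (a point): Nominal place of the empty hook (fixed to the cabinet, its axes; 67.5 mm behind the front face, 205 above the bench): where the axis of the level arm meets the axis of the upturned red tip. The REAL hook stands up to 8 mm higher or lower and up to 7 mm nearer or farther (cabinet x), different each time and not measured: it must be felt.
- hook_socket (a point): Nominal place, 29 mm behind hook_mark, where the hook's level arm comes out of its socket (18 mm thick); it is displaced with the hook. The hook is a 6 mm steel rod; the top of its upturned tip is 12 mm above the arm's axis. It is rigid sideways and up and down, but slides out to the front against a spring, 2.5 N per mm, up to 10 mm, and springs back.
- key_fob (a point): Centre of the key's black fob, 50 long (x) x 22 wide (y) x 20 mm thick (z): grip it here, across the 22. The key weighs about 60 g and lies flat on the bench at first, z up; x points along the key from fob to eye. Its underside (z = -10 mm) is flat throughout. A brass blade 9 x 3 sticks out 22 mm beyond the fob's rear end.
- key_eye (a point): Centre of the key's oblong eye, axes as key_fob's, 115 mm ahead (x) of the fob's centre and 7 mm lower (z). The eye is a slot 34 long (x) x 18 mm wide (y) through the flat orange bar, 6 mm thick; a bridge 8 mm long and 30 wide closes its far end. Between eye and fob the bar is 18 wide.
- microscope: Microscope, fixed, part of the room: everything within 220 mm of its origin (centre of its underside) up to 514 mm high; its eyepieces overhang the bench towards the robot some 300 mm up. Sweep past it close to the robot.
- oil_bottle: Bystander: small amber bottle with black cap, 31 across x 62 high; origin at the centre of its underside.
- dropper: Bystander: white dropper bottle, 27 across x 66 high; origin at the centre of its underside.
- tally: Bystander: grey hand counter, 66 x 58 x 25; origin at the centre of its underside.
- marker: Bystander: green and white marker pen lying on the bench, 118 long x 16; origin at the centre of its underside.

How it is judged:
By the outcome, as a careful person would: the job done as asked, in the order asked, and still so for the second after the job is handed in, with the robot touching nothing.
It also fails if it takes over 70 s, if anything falls off the work surface, if the arm or the gripper's body presses on something with over 40 N, if the wrist force passes 120 N, or if a joint passes its speed limit or range.

## Robot

A 6-joint arm with a two-finger parallel gripper is mounted at the origin on a cart in front of the work surface, level with it; the furniture and walls round the work are solid. World frame = base frame: x ahead of the robot, y to its left, z up, the work surface at z = 0. Lengths are in m, angles in degrees, forces in N, time in s.
With the tool pointing down it reaches from about 0.3 to 0.75 m from the base axis. Payload 8.5 kg.
Tool frame: the origin (TCP) lies on the centre line of the jaws, within the pads' length; the fingertips stand env.tips_ahead ahead of it and the grasp point (between the pads) lies 8 mm behind it (env.tips_ahead is the distance from the TCP to the fingertips, in m); z points along the fingers, y is the direction in which the jaws open and shut (so a half turn about z gives the same grasp; the last joint's range is limited). The gripper opens to 85 mm and grips with 20 to 120 N. Pads are 22 mm wide; open, the fingers measure 114 mm over their backs; the gripper's body (76 mm by 85 mm) begins 54 mm behind the grasp point. The pads swing forward as they close: fully open they stand 13 mm farther back than shut.
Start: joints at [51.95, 21.807, 74.336, -0, 83.858, -12.336], TCP at [0.239, 0.496, 0.242] pointing down, gripper open.
Joint ranges: [-178.18, 178.18], [-50.72, 133.34], [12.68, 142.11], [-81.47, 261.47], [9.98, 163.14], [-165.26, 165.26]. Speed limits (degrees/s): [136.94, 136.94, 180, 180, 180, 180].

## Interface

Orientations are given as a 3x3 rotation matrix whose columns are the frame's x, y, z axes.
In Python, from rig import env gives the robot as it stands.
- The arm moves only by the tool servo_tool, never from a script. Its argument "commands" is a list of rows, each an object with "linear": the shift along the tool's x, y, z in mm, a list of three; "angular": the turn, a rotation vector about the tool's x, y, z in degrees, a list of three; "gripper": the opening, from -1 (shut) to 1 (fully open). In form: [{"linear": [x, y, z], "angular": [rx, ry, rz], "gripper": gripper}, ...]. A call has 1 to 20 rows; each row is the pose to reach, as a shift and turn from the pose commanded when the call began, along the tool's axes at that moment; what a row does not reach only later rows make up. A row lasts 1/10 s, in which the tool goes at most 50 mm and 8.59 degrees, less where a joint would pass 70% of its speed; a pose out of reach is approached as far as the arm can. A call with a gripper value outside its range is refused whole. The fingers move at their own pace and stop on an object; "force" is the grip in N (left out, the last holds). Time passes only in rows, so rows that repeat a pose let the fingers close. It gives the time, the measured TCP pose, the force and the opening at its end, in the units of the state.
- env.observe(): the state, without advancing time (a new reading comes with each control period).
- env.get_image(name): name is "scene" or "top" or "wrist"; returns a dict with "frame" (400x640x3 uint8, blue, green, red), "fx", "fy", "cx", "cy" (pixels), "cam_to_world" (4x4, takes a point from camera to world coordinates); the wrist camera has in their place "T_tool_cam" (4x4, takes a point from camera to tool coordinates, whose origin is the TCP and whose axes are the flange's). Camera axes: x right, y up, looking along -z (the intrinsics and any distortion apply to the point x, -y, -z); pixel columns grow to the right and rows downward; lengths in m; the calibration is good to about 2 mm. The wrist camera is an equidistant fisheye: a pixel r from the principal point sees the ray r / f radians off the axis. A picture is of the moment at which its call begins: read the wrist's pose just before it. There is no depth.
- env.close_job(): hands the job in, once; it reports no verdict.
Trained networks look in a picture, given as the dict that the camera call returned (one of the last four; its "shot" number tells which), for a name from the list of things; names that differ only in an ending like _2 or _b are one class to them, and where a whole thing is asked for, a point or a joint stands for the part that bears it (a point fixed in the world has none). Each returns a list of dicts, best first, with "confidence" (0 to 1); they miss things now and then, are a little off and sometimes report something else, mostly with a low value. They report only what shows in the picture. A call takes as long as a camera call.
- env.trace(picture, query): "pixels" (400x640 bool, what is visible of it) and "extent" ([left, top, right, bottom] in pixels, round what is visible of it).
The state is a dict: "time_s": time; "q": joint angles; "qvel": joint speeds; "joint_efforts": joint torques, N m; "position": TCP position; "tool_rot": TCP orientation; "ft_force": force on the tool from outside, world axes, zero at the start; "wrist_torque": the same for the moment, N m; "grip_width": finger opening in m.
Only numpy, scipy, OpenCV 4.12 (cv2) and the standard library are available. Lean on these libraries where they do the work, as an engineer would, in place of code of your own. Each camera call takes 0.05 s, during which the arm holds its last target.

## Working session

There is one attempt and no reset: what is moved stays moved. The work goes in short steps, Python scripts to look and compute and a tool call to move; the robot and the scene stay as the last step left them, time stands still between calls to the robot, and variables do not carry over. Pictures are saved under pics/ and viewed, and the job is handed in when it is done.

Besides the shell and the picture viewer there is one more tool, called after "Call:" as name(argument=value, ...), one argument or row to a line, values as JSON. servo_tool: Moves the arm, as the interface text tells. Its arguments: {"type":"object","properties":{"commands":{"type":"array","items":{"type":"object","properties":{"linear":{"type":"array","items":{"type":"number"}},"angular":{"type":"array","items":{"type":"number"}},"gripper":{"type":"number"}}}},"force":{"type":"number"}},"required":["commands"]}

```bash
ls; mkdir -p pics; python3 - <<'E'
from rig import env
import cv2
s=env.observe();print(s);print(env.tips_ahead)
for n in ["scene","top","wrist"]:
    p=env.get_image(n);cv2.imwrite(f"pics/a_{n}.png",p["frame"]);print({k:v for k,v in p.items() if k!="frame"})
E
```

```text
pics
{'time_s': 0.0, 'q': array([ 5.19508639e+01,  2.18413266e+01,  7.43860783e+01, -8.61604727e-04,
        8.38576820e+01, -1.23349217e+01]), 'qvel': array([ 0.06653452, -0.03266596, -0.04988376, -0.14064832, -0.07709205,
       -0.04898656]), 'joint_efforts': array([-1.39910968e-03, -4.48460484e+01, -2.31284684e+01, -2.08535571e-04,
        4.67544218e-03,  4.65339298e-06]), 'position': array([0.2384543 , 0.49530513, 0.24170082]), 'tool_rot': array([[-9.00969974e-01,  4.33880502e-01, -9.03514928e-04],
       [ 4.33881337e-01,  9.00969253e-01, -1.17866304e-03],
       [ 3.02640258e-04, -1.45395827e-03, -9.99998897e-01]]), 'ft_force': array([ 0.30492441,  0.35952488, -0.08364248]), 'wrist_torque': array([-0.02834462,  0.050788  ,  0.02994246]), 'grip_width': 0.08537758145614481}
0.011
{'fx': 491.7082933513202, 'fy': 491.7082933513202, 'cx': 315.3081226412429, 'cy': 201.78956480379287, 'cam_to_world': array([[ 0.55357008,  0.53488169, -0.63832731, -0.26079249],
       [-0.83277783,  0.36144092, -0.41933465, -0.68510625],
       [ 0.00642319,  0.76371594,  0.64552049,  0.99185924],
  
[... 316 characters left out ...]
3,  5.06983053e-04,
        -1.17382431e-01],
       [ 1.54996839e-03,  2.34936527e-01,  9.72009478e-01,
         1.35570451e+00],
       [ 0.00000000e+00,  0.00000000e+00,  0.00000000e+00,
         1.00000000e+00]]), 'shot': 2}
{'fx': 309.70691628693146, 'fy': 309.70691628693146, 'cx': 317.46892785622634, 'cy': 198.67769167771422, 'T_tool_cam': array([[ 8.12904055e-04,  9.55652830e-01,  2.94494497e-01,
         7.45777300e-02],
       [ 9.99999132e-01, -1.08216423e-03,  7.51355157e-04,
        -3.53147123e-04],
       [ 1.03672609e-03,  2.94493630e-01, -9.55652880e-01,
        -1.30867398e-01],
       [ 0.00000000e+00,  0.00000000e+00,  0.00000000e+00,
         1.00000000e+00]]), 'shot': 3}
```

View pics/a_scene.png

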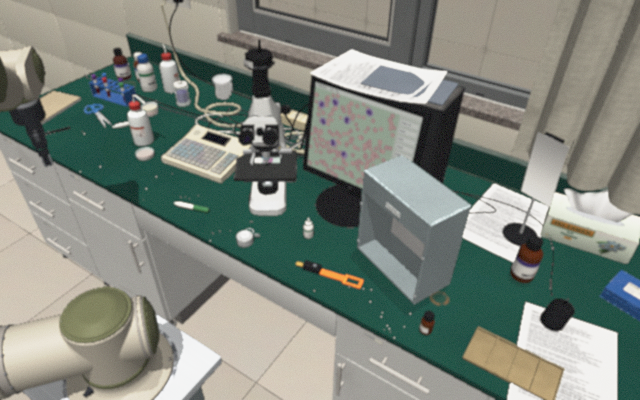

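View pics/a_top.png

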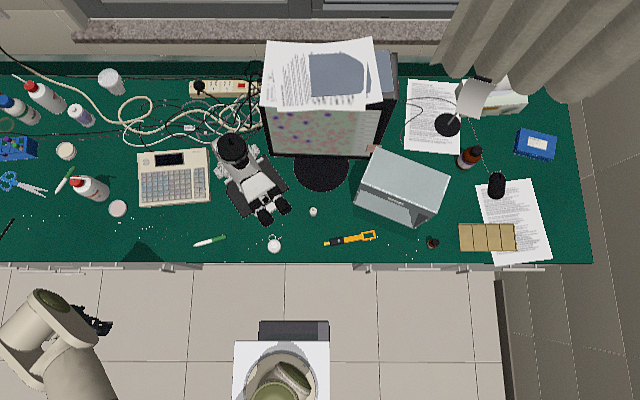

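View pics/a_wrist.png

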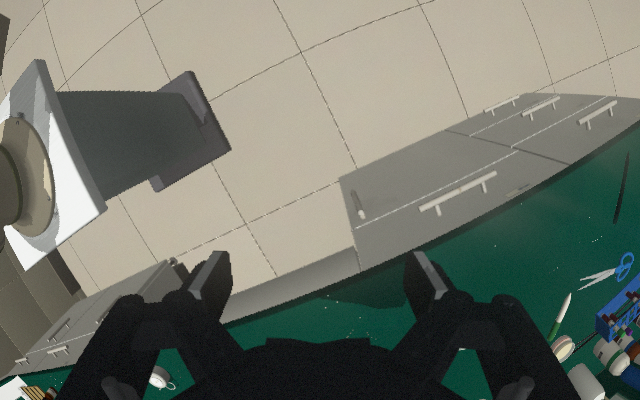

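The scene view shows the key (orange, 300-360, 265-285), the cabinet (365-465, 160-295) and its open front facing the robot's left. The top view has the key at (325-376, 231-246) with its eye at the right, and the cabinet at (355-450, 150-225).

```bash
cat > h.py <<'E'
from rig import env
import numpy as np, cv2
def ray(p,u,v):
    T=p["cam_to_world"];d=np.array([(u-p["cx"])/p["fx"],-(v-p["cy"])/p["fy"],-1.]);return T[:3,3],T[:3,:3]@d
def onz(p,u,v,z):
    o,d=ray(p,u,v);return o+d*(z-o[2])/d[2]
def proj(p,X):
    X=np.atleast_2d(X);T=p["cam_to_world"];c=(X-T[:3,3])@T[:3,:3]
    return np.stack([p["cx"]+p["fx"]*c[:,0]/-c[:,2],p["cy"]-p["fy"]*c[:,1]/-c[:,2]],1)
E
python3 - <<'E'
from h import *
for n in ["scene","top"]:
    p=env.get_image(n)
    np.save(f"p_{n}.npy",p,allow_pickle=True)
    for q in ["key_fob","key_eye","key_cabinet","lintel","hook_mark","microscope","oil_bottle","dropper","tally","marker"]:
        for r in env.trace(p,q)[:2]:
            m=r["pixels"];v,u=np.nonzero(m);
            print(n,q,round(r["confidence"],2),r["extent"],m.sum(),onz(p,u.mean(),v.mean(),0.01).round(3))
            if r["confidence"]>.5: cv2.imwrite(f"m_{n}_{q}.png",m.astype(np.uint8)*255)
    f=p["frame"]; 
    c=(f[150:310,280:480] if n=="scene" else f[130:260,300:460])
    cv2.imwrite(f"pics/b_{n}.png",cv2.resize(c,None,fx=3.7,fy=3.7,interpolation=cv2.INTER_CUBIC))
E
```

```text
scene key_fob 0.77 [296.6, 258.7, 362.5, 284.7] 544 [ 0.488 -0.236  0.01 ]
scene key_eye 0.83 [299.4, 256.9, 362.6, 289.9] 572 [ 0.489 -0.241  0.01 ]
scene key_cabinet 0.76 [358.9, 153.1, 470.5, 302.9] 11353 [ 0.774 -0.34   0.01 ]
scene lintel 0.74 [356.2, 156.3, 472.0, 303.3] 11389 [ 0.774 -0.339  0.01 ]
scene lintel 0.66 [297.0, 258.6, 363.4, 289.3] 533 [ 0.489 -0.244  0.01 ]
scene hook_mark 0.66 [357.8, 153.6, 470.4, 305.4] 11456 [ 0.774 -0.34   0.01 ]
scene microscope 0.3 [300.6, 220.7, 310.2, 234.1] 110 [ 0.597 -0.096  0.01 ]
scene oil_bottle 0.58 [422.7, 310.3, 434.8, 333.7] 282 [ 0.486 -0.519  0.01 ]
scene dropper 0.67 [305.0, 221.1, 312.6, 234.9] 111 [ 0.596 -0.099  0.01 ]
scene tally 0.52 [237.7, 228.8, 259.1, 246.7] 247 [0.467 0.03  0.01 ]
scene marker 0.61 [174.9, 198.3, 207.7, 212.0] 128 [0.481 0.258 0.01 ]
top key_fob 0.83 [324.2, 230.7, 373.8, 241.9] 266 [ 0.493 -0.234  0.01 ]
top key_eye 0.56 [325.7, 232.2, 365.0, 246.8] 182 [ 0.487 -0.206  0.01 ]
top key_eye 0.48 [310.3, 210.3, 316.5, 218.4] 35 [ 0.591 -0.101  0.01 ]
top key_cabinet 0.61 [352.9, 147.6, 445.9, 228.5] 4973 [ 0.677 -0.419  0.01 ]
top lintel 0.71 [353.9, 145.8, 449.4, 226.9] 4895 [ 0.677 -0.421  0.01 ]
top lintel 0.17 [426.1, 237.5, 437.4, 249.0] 69 [ 0.479 -0.522  0.01 ]
top hook_mark 0.72 [351.5, 147.4, 450.0, 230.0] 4975 [ 0.678 -0.421  0.01 ]
top oil_bottle 0.68 [425.5, 234.0, 439.4, 246.1] 77 [ 0.48  -0.525  0.01 ]
top dropper 0.33 [352.8, 147.0, 448.1, 229.5] 5020 [ 0.677 -0.42   0.01 ]
top tally 0.72 [265.6, 237.1, 280.3, 255.1] 146 [0.467 0.034 0.01 ]
top tally 0.27 [194.4, 236.2, 224.9, 248.1] 127 [0.485 0.26  0.01 ]
```

View pics/b_scene.png

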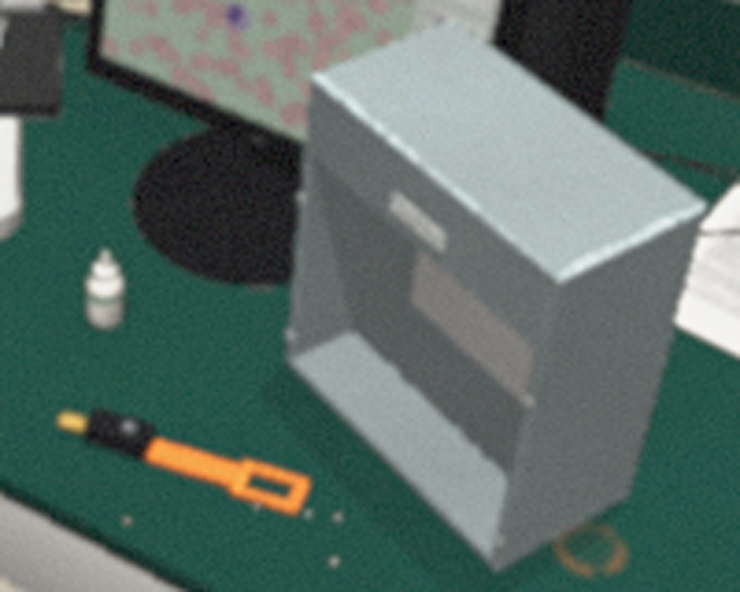

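View pics/b_top.png

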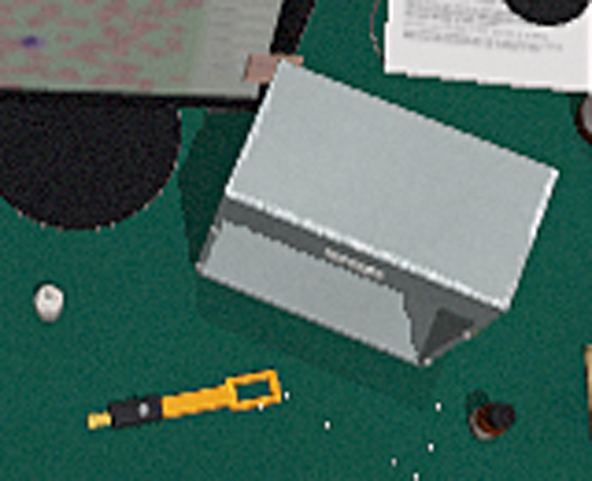

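```bash
cat > fit.py <<'E'
from h import *
from scipy.optimize import least_squares
S=np.load("p_scene.npy",allow_pickle=True).item();T=np.load("p_top.npy",allow_pickle=True).item()
def sc(L,o):return np.array(L)/3.7+np.array(o)
H=.271;f=-.0625;b=.0625;l=.12;r=-.12
M=np.array([[f,l,H],[f,r,H],[b,r,H],[b,l,H],[f,l,0],[f,r,0],[b,r,0]])
us=sc([[315,76],[562,278],[706,206],[450,22],[291,360],[497,568],[630,492]],[280,150])
ut=sc([[226,193],[508,308],[558,172],[280,62],[200,268],[425,363]],[300,130])
def pose(M,x):
    c,s=np.cos(x[2]),np.sin(x[2]);return M@np.array([[c,-s,0],[s,c,0],[0,0,1]]).T+[x[0],x[1],0]
def res(x,w=(1,1)):
    X=pose(M,x);return np.r_[w[0]*(proj(S,X)-us).ravel(),w[1]*(proj(T,X[:6])-ut).ravel()]
for w in [(1,1),(1,0),(0,1)]:
    R=least_squares(res,[.67,-.4,-.4],args=(w,));print(R.x[:2].round(4),np.degrees(R.x[2]).round(2),np.abs(R.fun).max().round(2),np.sqrt((R.fun**2).mean()).round(2))
# key: frame origin fob centre on bench z=.010 ; points: fob rear end top corners etc
K=np.array([[-.025,.011,.02],[-.025,-.011,.02],[.025,.011,.02],[.025,-.011,.02],[.140,.015,.006],[.140,-.015,.006]])
print(onz(S,*sc([60,418],[280,150]),.01),onz(S,*sc([302,492],[280,150]),.003))
print(onz(T,*sc([90,421],[300,130]),.01),onz(T,*sc([280,388],[300,130]),.006))
E
python3 fit.py
```

```text
[ 0.6322 -0.3816] -23.12 2.25 1.02
[ 0.6312 -0.3827] -23.24 1.94 0.76
[ 0.6327 -0.3799] -22.92 1.65 0.55
[ 0.46854879 -0.14607017  0.01      ] [ 0.51150424 -0.32442611  0.003     ]
[ 0.4727554  -0.14282394  0.01      ] [ 0.50574561 -0.32496156  0.006     ]
```

```bash
python3 - <<'E'
from h import *
S=np.load("p_scene.npy",allow_pickle=True).item();T=np.load("p_top.npy",allow_pickle=True).item()
print("scope base scene",onz(S,268,200,0.02),"front",onz(S,268,212,0.0),"top base",onz(T,255,195,.1), onz(T,268,222,.3))
# refine key using colour
for n,p in (("scene",S),("top",T)):
    hsv=cv2.cvtColor(p["frame"],cv2.COLOR_BGR2HSV)
    m=cv2.inRange(hsv,(8,130,120),(25,255,255)); 
    k=np.zeros_like(m); x0,y0,x1,y1=(290,250,370,295) if n=="scene" else (318,225,382,252); k[y0:y1,x0:x1]=m[y0:y1,x0:x1]
    v,u=np.nonzero(k);P=np.array([onz(p,a,b,.006)[:2] for a,b in zip(u,v)])
    c=P.mean(0);U,s,V=np.linalg.svd(P-c);d=V[0]*np.sign(-V[0][1]);t=(P-c)@d
    print(n,c.round(4),np.degrees(np.arctan2(d[1],d[0])).round(2),(c+d*t.max()).round(4),(c+d*t.min()).round(4))
E
```

```text
scope base scene [0.62595204 0.0713626  0.02      ] front [0.5991627  0.05197753 0.        ] top base [0.62550493 0.09320509 0.1       ] [0.49637519 0.02003929 0.3       ]
scene [ 0.4947 -0.2682] -79.16 [ 0.5063 -0.3284] [ 0.4713 -0.1459]
top [ 0.4965 -0.2566] -78.56 [ 0.5098 -0.3225] [ 0.4731 -0.1409]
```

Call:
servo_tool(
  commands=[
    {"linear": [-17, -21, -1], "angular": [0, 0, 8], "gripper": 1},
    {"linear": [-34, -41, -3], "angular": [0, 0, 16], "gripper": 1},
    {"linear": [-52, -62, -4], "angular": [0, 0, 24], "gripper": 1},
    {"linear": [-69, -83, -5], "angular": [0, 0, 32], "gripper": 1},
    {"linear": [-86, -103, -6], "angular": [0, 0, 40], "gripper": 1},
    {"linear": [-103, -124, -8], "angular": [0, 0, 48], "gripper": 1},
    {"linear": [-120, -145, -9], "angular": [0, 0, 56], "gripper": 1},
    {"linear": [-138, -165, -10], "angular": [0, 0, 64], "gripper": 1},
    {"linear": [-155, -186, -12], "angular": [0, 0, 72], "gripper": 1},
    {"linear": [-172, -207, -13], "angular": [0, 0, 80], "gripper": 1},
    {"linear": [-189, -227, -14], "angular": [0, 0, 88], "gripper": 1},
    {"linear": [-206, -248, -15], "angular": [0, 0, 96], "gripper": 1},
    {"linear": [-224, -269, -17], "angular": [0, 0, 104], "gripper": 1},
    {"linear": [-241, -289, -18], "angular": [0, 0, 112], "gripper": 1},
  ],
)

```text
time_s: 2.65
position: [0.3305, 0.1295, 0.2606]
tool_rot: [[0.744, 0.669, 0.001], [0.669, -0.744, 0.0], [0.001, 0.0, -1.0]]
ft_force: [0.9, 0.2, 0.4]
grip_width: 0.0854
```

```bash
cat >> h.py <<'E'
from scipy.spatial.transform import Rotation as Ro
def az(a): # tool down with tool x at azimuth a (deg)
    return tilt(a,0)
def tilt(a,t): # tool x=key x: azimuth a raised by t
    a,t=np.radians(a),np.radians(t);f=np.array([np.cos(a),np.sin(a),0]);u=np.array([0,0,1.])
    x=f*np.cos(t)+u*np.sin(t);z=f*np.sin(t)-u*np.cos(t);return np.stack([x,np.cross(z,x),z],1)
def delta(P0,R0,P1,R1):
    return (R0.T@(np.array(P1)-P0)*1000).round(1),Ro.from_matrix(R0.T@R1).as_rotvec(degrees=True).round(2)
def st():
    s=env.observe();return s,s["position"],s["tool_rot"]
def show():
    s,P,R=st();print("t",round(s["time_s"],2),"P",P.round(4),"az",np.degrees(np.arctan2(R[1,0],R[0,0])).round(2),"tilt",np.degrees(np.arcsin(R[2,0])).round(2),"yz",R[2,1].round(4),"F",s["ft_force"].round(2),"M",s["wrist_torque"].round(2),"w",s["grip_width"].round(4),"q",s["q"].round(1));return s,P,R
E
python3 - <<'E'
from h import *
s,P,R=show()
print(delta(P,R,[.44,-.17,.22],az(-78.8)))
E
```

```text
Traceback (most recent call last):
  File "h.py", line 21, in show
    s,P,R=st();print("t",round(s["time_s"],2),"P",P.round(4),"az",np.degrees(np.arctan2(R[1,0],R[0,0])).round(2),"tilt",np.degrees(np.arcsin(R[2,0])).round(2),"yz",R[2,1].round(4),"F",s["ft_force"].round(2),"M",s["wrist_torque"].round(2),"w",s["grip_width"].round(4),"q",s["q"].round(1));return s,P,R
                                                                                                                                                                                                                                                  ^^^^^^^^^^^^^^^^^^^^^
AttributeError: 'float' object has no attribute 'round'
```

```bash
sed -i 's/s\["grip_width"\].round(4)/round(float(s["grip_width"]),4)/' h.py
python3 - <<'E'
from h import *
s,P,R=show()
print(delta(P,R,[.45,-.19,.22],az(-78.8)))
E
```

```text
t 2.65 P [0.3305 0.1295 0.2606] az 41.95 tilt 0.03 yz 0.0005 F [0.92 0.23 0.44] M [ 0.04  0.   -0.02] w 0.0854 q [ 2.1  0.6 99.  -0.  80.4 50.1]
(array([-124.8,  317.4,   40.7]), array([-2.0000e-02, -5.0000e-02,  1.2075e+02]))
```

Call:
servo_tool(
  commands=[
    {"linear": [-8, 21, 3], "angular": [0, 0, 8], "gripper": 1},
    {"linear": [-17, 42, 5], "angular": [0, 0, 16], "gripper": 1},
    {"linear": [-25, 63, 8], "angular": [0, 0, 24], "gripper": 1},
    {"linear": [-33, 85, 11], "angular": [0, 0, 32], "gripper": 1},
    {"linear": [-42, 106, 14], "angular": [0, 0, 40], "gripper": 1},
    {"linear": [-50, 127, 16], "angular": [0, 0, 48], "gripper": 1},
    {"linear": [-58, 148, 19], "angular": [0, 0, 56], "gripper": 1},
    {"linear": [-67, 169, 22], "angular": [0, 0, 64], "gripper": 1},
    {"linear": [-75, 190, 24], "angular": [0, 0, 72], "gripper": 1},
    {"linear": [-83, 212, 27], "angular": [0, 0, 80], "gripper": 1},
    {"linear": [-92, 233, 30], "angular": [0, 0, 88], "gripper": 1},
    {"linear": [-100, 254, 32], "angular": [0, 0, 96], "gripper": 1},
    {"linear": [-108, 275, 35], "angular": [0, 0, 104], "gripper": 1},
    {"linear": [-117, 296, 38], "angular": [0, 0, 112], "gripper": 1},
    {"linear": [-125, 317, 41], "angular": [0, 0, 120.7], "gripper": 1},
    {"linear": [-125, 317, 41], "angular": [0, 0, 120.7], "gripper": 1},
  ],
)

```text
time_s: 4.25
position: [0.4517, -0.19, 0.2188]
tool_rot: [[0.196, -0.981, -0.0], [-0.981, -0.196, -0.0], [0.0, 0.0, -1.0]]
ft_force: [-0.4, -0.3, 0.4]
grip_width: 0.0852
```

```bash
cat >> h.py <<'E'
def wcam(P,R,p):
    T=p["T_tool_cam"];return P+R@T[:3,3],R@T[:3,:3]
def wproj(P,R,p,X):
    C,Rc=wcam(P,R,p);c=(np.atleast_2d(X)-C)@Rc;x,y,z=c[:,0],-c[:,1],-c[:,2]
    h=np.hypot(x,y);th=np.arctan2(h,z);return np.stack([p["cx"]+p["fx"]*th*x/h,p["cy"]+p["fy"]*th*y/h],1)
def wonz(P,R,p,u,v,zz):
    C,Rc=wcam(P,R,p);a=(u-p["cx"])/p["fx"];b=(v-p["cy"])/p["fy"];t=np.hypot(a,b)+1e-12
    d=Rc@np.array([np.sin(t)*a/t,-np.sin(t)*b/t,-np.cos(t)]);return C+d*(zz-C[2])/d[2]
E
python3 - <<'E'
from h import *
s,P,R=show()
p=env.get_image("wrist");np.save("p_w1.npy",dict(p=p,P=P,R=R),allow_pickle=True);cv2.imwrite("pics/w1.png",p["frame"])
E
```

```text
t 4.25 P [ 0.4517 -0.19    0.2188] az -78.7 tilt 0.01 yz 0.0002 F [-0.38 -0.28  0.45] M [ 0.07 -0.04 -0.05] w 0.0852 q [-36.7  17.   85.9  -0.   77.1 132. ]
```

View pics/w1.png

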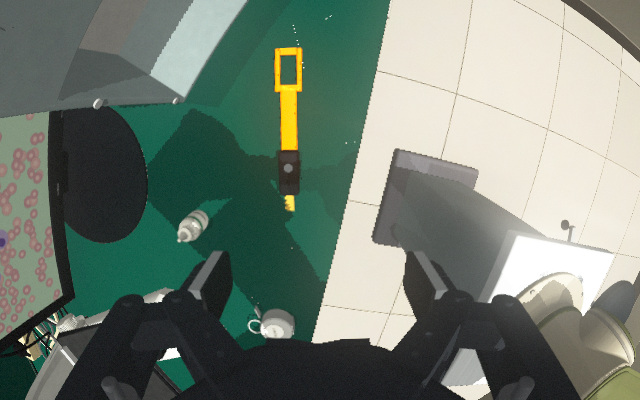

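The wrist view shows the key upright in the image: eye end at (288,47), fob (278-299,150-194), blade tip (289,210). The cabinet's floor corner shows at the upper left.

```bash
python3 - <<'E'
from h import *
D=np.load("p_w1.npy",allow_pickle=True).item();p,P,R=D["p"],D["P"],D["R"]
f=p["frame"];cv2.imwrite("pics/w1k.png",cv2.resize(f[35:225,240:340],None,fx=3.1,fy=3.1,interpolation=cv2.INTER_CUBIC))
cv2.imwrite("pics/w1c.png",cv2.resize(f[0:120,60:260],None,fx=4,fy=4,interpolation=cv2.INTER_CUBIC))
hsv=cv2.cvtColor(f,cv2.COLOR_BGR2HSV);m=cv2.inRange(hsv,(8,130,120),(28,255,255));k=np.zeros_like(m);k[40:220,265:310]=m[40:220,265:310]
v,u=np.nonzero(k)
Q=np.array([wonz(P,R,p,a,b,.006)[:2] for a,b in zip(u,v)]);c=Q.mean(0)
U,s,V=np.linalg.svd(Q-c,full_matrices=False);d=V[0]*np.sign(-V[0][1]);t=(Q-c)@d
print(np.degrees(np.arctan2(d[1],d[0])),c+d*t.max(),c+d*t.min(),t.max()-t.min())
for u,v in [(288,47),(289,211),(278,152),(299,152),(278,194),(299,194)]:
    print(u,v,wonz(P,R,p,u,v,.02 if 150<v<200 else (.006 if v<100 else .01)).round(4))
E
```

```text
-78.70649346823164 [ 0.51129215 -0.32380339] [ 0.47473455 -0.14074253] 0.18667548276747803
288 47 [ 0.5112 -0.3239  0.006 ]
289 211 [ 0.4756 -0.1407  0.01  ]
278 152 [ 0.4987 -0.2082  0.02  ]
299 152 [ 0.4764 -0.2125  0.02  ]
278 194 [ 0.4908 -0.1617  0.02  ]
299 194 [ 0.4678 -0.1663  0.02  ]
```

View pics/w1k.png

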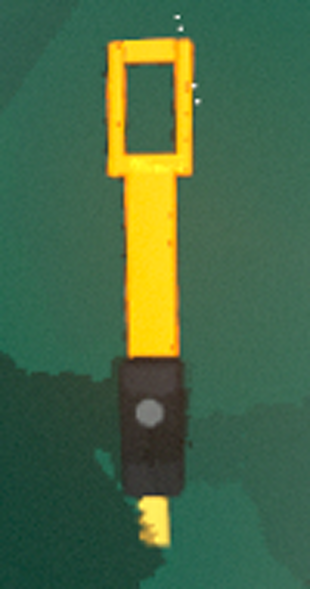

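View pics/w1c.png

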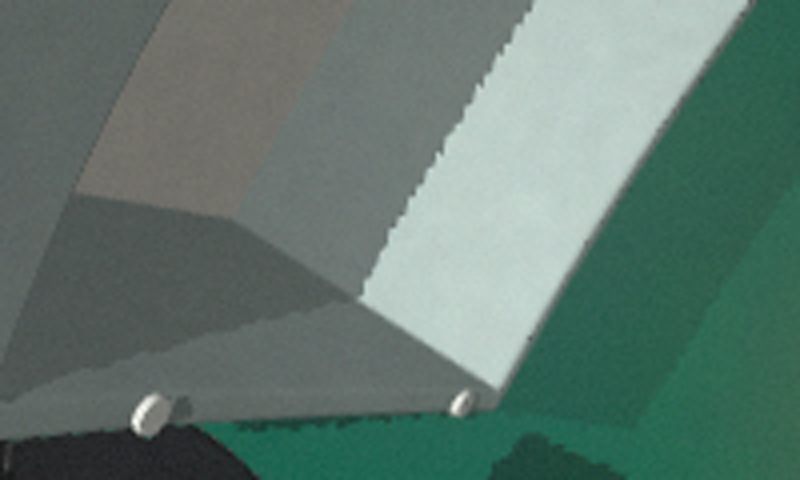

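```bash
python3 - <<'E'
from h import *
D=np.load("p_w1.npy",allow_pickle=True).item();p,P,R=D["p"],D["P"],D["R"]
a=wonz(P,R,p,60+497/4,410/4,0);b=wonz(P,R,p,60+499/4,391/4,.008);c=wonz(P,R,p,60+750/4,12/4,.008);c2=wonz(P,R,p,60+600/4,237/4,.008)
print(a,b,c,c2);
for e in(c,c2): print(np.degrees(np.arctan2((e-b)[1],(e-b)[0]))+90)
C,S=np.cos(np.radians(-23.1)),np.sin(np.radians(-23.1))
print("pred FL",.632+C*-.0625-S*.12,-.3814+S*-.0625+C*.12)
print(delta(P,R,[.4838,-.1868,.05],az(-78.7)))
E
```

```text
[ 0.62297966 -0.24456365  0.        ] [ 0.61965673 -0.25058999  0.008     ] [ 0.56672736 -0.36890815  0.008     ] [ 0.59628188 -0.29814873  0.008     ]
-24.101248444876376
-26.17385412679866
pred FL 0.6215916104098187 -0.24650035053366887
(array([  3.1, -32.1, 168.7]), array([ 0.01, -0.01,  0.  ]))
```

Call:
servo_tool(
  commands=[
    {"linear": [1, -10, 30], "gripper": 1},
    {"linear": [2, -20, 65], "gripper": 1},
    {"linear": [3, -32, 100], "gripper": 1},
    {"linear": [3, -32, 135], "gripper": 1},
    {"linear": [3, -32, 165], "gripper": 1},
    {"linear": [3, -32, 185], "gripper": 1},
    {"linear": [3, -32, 197], "gripper": 0.2},
    {"linear": [3, -32, 203], "gripper": 0.0},
    {"linear": [3, -32, 203], "gripper": 0.0},
  ],
)

```text
validation failed for argument at $.co...
```

```bash
python3 - <<'E'
from h import *
s,P,R=show()
p=env.get_image("wrist");cv2.imwrite("pics/w2.png",p["frame"])
E
```

```text
t 4.3 P [ 0.4512 -0.1887  0.2189] az -78.43 tilt -0.03 yz 0.0005 F [ 0.15  0.27 -0.62] M [0.02 0.01 0.01] w 0.0852 q [-36.6  16.9  86.    0.   77.2 131.8]
```

View pics/w2.png

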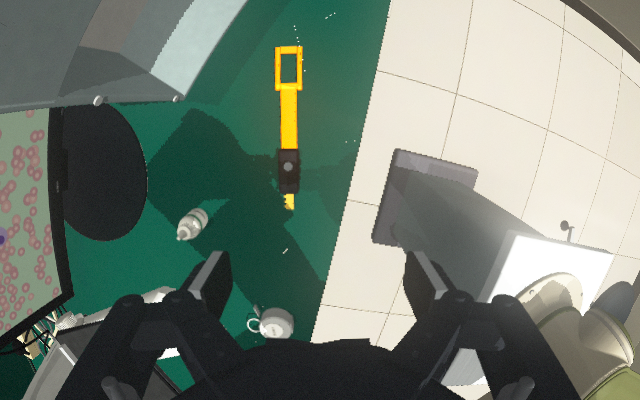

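The move was refused (rows need "angular"), so nothing moved. The picture is as before: fob at (278-299,150-193).

```bash
python3 - <<'E'
from h import *
s,P,R=show()
p=env.get_image("wrist");f=p["frame"]
hsv=cv2.cvtColor(f,cv2.COLOR_BGR2HSV);m=cv2.inRange(hsv,(8,130,120),(28,255,255));k=np.zeros_like(m);k[40:220,265:310]=m[40:220,265:310]
v,u=np.nonzero(k)
Q=np.array([wonz(P,R,p,a,b,.006)[:2] for a,b in zip(u,v)]);c=Q.mean(0)
U,ss,V=np.linalg.svd(Q-c,full_matrices=False);d=V[0]*np.sign(-V[0][1]);t=(Q-c)@d
print(np.degrees(np.arctan2(d[1],d[0])),c+d*t.max(),c+d*t.min(),"fob",c+d*t.max()-.14*d)
for q in range(2): show()
E
```

```text
t 4.35 P [ 0.451  -0.1879  0.2191] az -78.32 tilt -0.04 yz 0.0004 F [-0.24  0.09  0.32] M [ 0.01 -0.01 -0.06] w 0.0854 q [-36.5  16.8  86.1   0.   77.2 131.8]
-78.6902783471055 [ 0.51115009 -0.32359554] [ 0.47453951 -0.14053916] fob [ 0.48369433 -0.18631414]
t 4.4 P [ 0.4509 -0.1875  0.2193] az -78.29 tilt -0.02 yz 0.0002 F [ 0.09  0.32 -0.44] M [ 0.03 -0.03  0.02] w 0.0854 q [-36.5  16.8  86.1   0.   77.2 131.8]
t 4.4 P [ 0.4509 -0.1875  0.2193] az -78.29 tilt -0.02 yz 0.0002 F [ 0.09  0.32 -0.44] M [ 0.03 -0.03  0.02] w 0.0854 q [-36.5  16.8  86.1   0.   77.2 131.8]
```

Call:
servo_tool(
  commands=[
    {"linear": [2, -10, 30], "angular": [0, 0, 0.4], "gripper": 1},
    {"linear": [4, -20, 65], "angular": [0, 0, 0.4], "gripper": 1},
    {"linear": [5, -32, 100], "angular": [0, 0, 0.4], "gripper": 1},
    {"linear": [5.5, -32, 135], "angular": [0, 0, 0.4], "gripper": 1},
    {"linear": [5.5, -32, 165], "angular": [0, 0, 0.4], "gripper": 1},
    {"linear": [5.5, -32, 185], "angular": [0, 0, 0.4], "gripper": 0.3},
    {"linear": [5.5, -32, 197], "angular": [0, 0, 0.4], "gripper": 0.2},
    {"linear": [5.5, -32, 203], "angular": [0, 0, 0.4], "gripper": 0.0},
    {"linear": [5.5, -32, 203], "angular": [0, 0, 0.4], "gripper": 0.0},
  ],
)

```text
time_s: 5.3
position: [0.4837, -0.1868, 0.0165]
tool_rot: [[0.195, -0.981, 0.0], [-0.981, -0.195, -0.0], [0.0, -0.0, -1.0]]
ft_force: [0.4, -0.4, 1.0]
grip_width: 0.0426
```

```bash
python3 - <<'E'
from h import *
s,P,R=show()
p=env.get_image("wrist");cv2.imwrite("pics/w3.png",p["frame"])
E
```

```text
t 5.3 P [ 0.4837 -0.1868  0.0165] az -78.77 tilt 0.0 yz -0.0001 F [ 0.43 -0.39  1.05] M [0.01 0.05 0.  ] w 0.0426 q [-34.2  34.9  96.    0.   49.1 134.6]
```

View pics/w3.png

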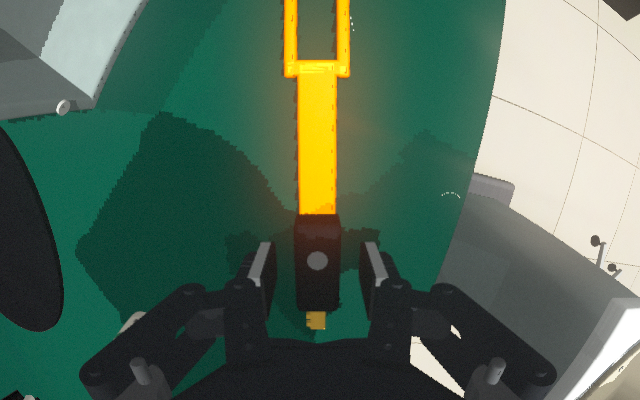

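The fob (295-340, 215-310) is centred between the pads, with the bar straight up the image. Closing now.

Call:
servo_tool(
  commands=[
    {"linear": [0, 0, 0], "angular": [0, 0, 0], "gripper": -0.3},
    {"linear": [0, 0, 0], "angular": [0, 0, 0], "gripper": -0.5},
    {"linear": [0, 0, 0], "angular": [0, 0, 0], "gripper": -1},
    {"linear": [0, 0, 0], "angular": [0, 0, 0], "gripper": -1},
    {"linear": [0, 0, 0], "angular": [0, 0, 0], "gripper": -1},
    {"linear": [0, 0, 0], "angular": [0, 0, 0], "gripper": -1},
  ],
  force=90,
)

```text
time_s: 5.95
position: [0.4841, -0.1873, 0.0176]
tool_rot: [[0.194, -0.981, 0.002], [-0.981, -0.194, -0.001], [0.001, -0.001, -1.0]]
ft_force: [-0.4, 1.2, 7.8]
grip_width: 0.0196
```

```bash
python3 - <<'E'
from h import *
show()
E
```

```text
t 5.95 P [ 0.4841 -0.1873  0.0176] az -78.8 tilt 0.08 yz -0.0015 F [-0.36  1.19  7.85] M [0.19 0.22 0.06] w 0.0196 q [-34.2  34.8  96.    0.   49.1 134.6]
```

Call:
servo_tool(
  commands=[
    {"linear": [0, 0, -1], "angular": [0, 0, 0], "gripper": -1},
    {"linear": [0, 0, -3], "angular": [0, 0, 0], "gripper": -1},
    {"linear": [0, 0, -15], "angular": [0, 0, 0], "gripper": -1},
    {"linear": [0, 0, -40], "angular": [0, 0, 0], "gripper": -1},
    {"linear": [0, 0, -70], "angular": [0, 0, 0], "gripper": -1},
    {"linear": [0, 0, -100], "angular": [0, 0, 0], "gripper": -1},
    {"linear": [0, 0, -120], "angular": [0, 0, 0], "gripper": -1},
    {"linear": [0, 0, -120], "angular": [0, 0, 0], "gripper": -1},
    {"linear": [0, 0, -120], "angular": [0, 0, 0], "gripper": -1},
  ],
)

```text
time_s: 6.85
position: [0.4834, -0.1869, 0.1363]
tool_rot: [[0.194, -0.981, 0.0], [-0.981, -0.194, -0.0], [0.0, -0.0, -1.0]]
ft_force: [-0.3, 1.1, -2.3]
grip_width: 0.0201
```

```bash
cat >> h.py <<'E'
CX=np.array([.632,-.3814,0]);CY=-23.1   # cabinet estimate
def cab(d,y,z):
    c,s=np.cos(np.radians(CY)),np.sin(np.radians(CY));x=d/1000-.0625;y=y/1000
    return np.array([CX[0]+c*x-s*y,CX[1]+s*x+c*y,z/1000])
KO=np.array([-.0007,0,.0076])  # fob centre in tool
def tcp_for_eye(d,y,z,a,az_=None): # eye bottom-centre at cabinet d,y,z mm
    R=tilt(CY if az_ is None else az_,a)
    e=KO+np.array([.115,0,.010]);return cab(d,y,z)-R@e,R
def eye(P,R):
    X=P+R@(KO+np.array([.115,0,.010]));c,s=np.cos(np.radians(CY)),np.sin(np.radians(CY));v=X-CX
    return np.array([(c*v[0]+s*v[1])*1000+62.5,(-s*v[0]+c*v[1])*1000,X[2]*1000])
E
python3 - <<'E'
from h import *
s,P,R=show()
p=env.get_image("wrist");cv2.imwrite("pics/w4.png",p["frame"]);np.save("p_w4.npy",dict(p=p,P=P,R=R),allow_pickle=True)
print(delta(P,R,*tcp_for_eye(-42.5,0,161.7,34)))
print(tcp_for_eye(-42.5,0,161.7,34)[0])
# expected pixels of key points in tool
K=np.array([[.140,0,-.004],[.132,.009,-.004],[.132,-.009,-.004],[.098,.009,-.004],[.098,-.009,-.004],[.14,.015,-.004],[.14,-.015,-.004]])
t=KO+K*[1,-1,-1]
print(wproj(np.zeros(3),np.eye(3),p,t).round(1))
E
```

```text
t 6.85 P [ 0.4834 -0.1869  0.1363] az -78.82 tilt 0.01 yz -0.0001 F [-0.25  1.15 -2.3 ] M [ 0.04 -0.02  0.02] w 0.0201 q [-34.2  24.7  88.9   0.   66.3 134.6]
(array([101.6,  65.1,  24. ]), array([ 16.51,  31.24, -54.02]))
[ 0.43920469 -0.29916583  0.11237531]
[[318.  -23.4]
 [298.4  -8.4]
 [337.7  -8.3]
 [298.   60.3]
 [337.9  60.3]
 [285.6 -22.7]
 [350.4 -22.6]]
```

View pics/w4.png

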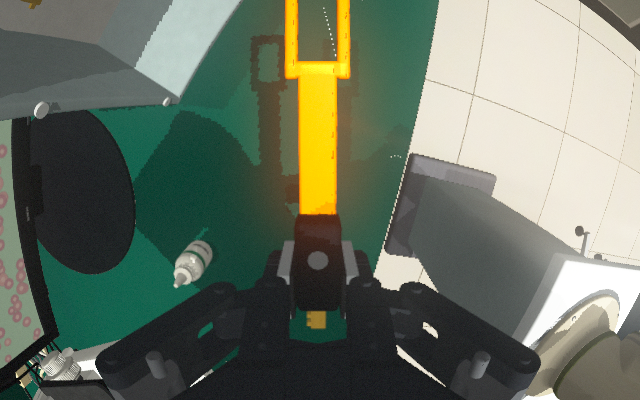

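The eye's near edge lies at (299-337, 60), as the model predicts, so the key sits in the jaws as assumed. Next is the pre-insertion pose.

Call:
servo_tool(
  commands=[
    {"linear": [10, 6, 2], "angular": [1.6, 3.1, -5.4], "gripper": -1},
    {"linear": [20, 13, 5], "angular": [3.3, 6.2, -10.8], "gripper": -1},
    {"linear": [30, 19, 7], "angular": [4.9, 9.4, -16.2], "gripper": -1},
    {"linear": [41, 26, 10], "angular": [6.6, 12.5, -21.6], "gripper": -1},
    {"linear": [51, 33, 12], "angular": [8.3, 15.6, -27], "gripper": -1},
    {"linear": [61, 39, 14], "angular": [9.9, 18.7, -32.4], "gripper": -1},
    {"linear": [71, 46, 17], "angular": [11.6, 21.9, -37.8], "gripper": -1},
    {"linear": [81, 52, 19], "angular": [13.2, 25, -43.2], "gripper": -1},
    {"linear": [91, 58, 22], "angular": [14.9, 28.1, -48.6], "gripper": -1},
    {"linear": [101.6, 65, 24], "angular": [16.5, 31.2, -54], "gripper": -1},
    {"linear": [101.6, 65, 24], "angular": [16.5, 31.2, -54], "gripper": -1},
    {"linear": [101.6, 65, 24], "angular": [16.5, 31.2, -54], "gripper": -1},
    {"linear": [101.6, 65, 24], "angular": [16.5, 31.2, -54], "gripper": -1},
  ],
)

```text
time_s: 8.2
position: [0.4386, -0.2993, 0.1109]
tool_rot: [[0.763, -0.394, 0.512], [-0.328, -0.919, -0.218], [0.556, -0.002, -0.831]]
ft_force: [-0.5, 0.2, -0.4]
grip_width: 0.0193
```

```bash
python3 - <<'E'
from h import *
s,P,R=show();print("eye",eye(P,R))
p=env.get_image("wrist");cv2.imwrite("pics/w5.png",p["frame"]);np.save("p_w5.npy",dict(p=p,P=P,R=R),allow_pickle=True)
X=np.array([cab(0,120,0),cab(0,-120,0),cab(0,112,8),cab(0,-112,8),cab(117,112,8),cab(117,-112,8),cab(0,0,207),cab(0,120,271),cab(0,-120,271)])
print(wproj(P,R,p,X).round(0))
p=env.get_image("scene");cv2.imwrite("pics/s5.png",cv2.resize(p["frame"][130:330,220:480],None,fx=3,fy=3,interpolation=cv2.INTER_CUBIC))
E
```

```text
t 8.2 P [ 0.4386 -0.2993  0.1109] az -23.27 tilt 33.79 yz -0.0017 F [-0.46  0.2  -0.44] M [ 0.13  0.27 -0.04] w 0.0193 q [-55.4  21.2 112.   46.3  24.3  18.9]
eye [-42.82428772  -0.63174494 159.82438897]
[[ 199.  124.]
 [ 434.  124.]
 [ 204.  120.]
 [ 429.  120.]
 [ 222.   38.]
 [ 411.   38.]
 [ 315.  -95.]
 [  51. -139.]
 [ 580. -142.]]
```

View pics/w5.png

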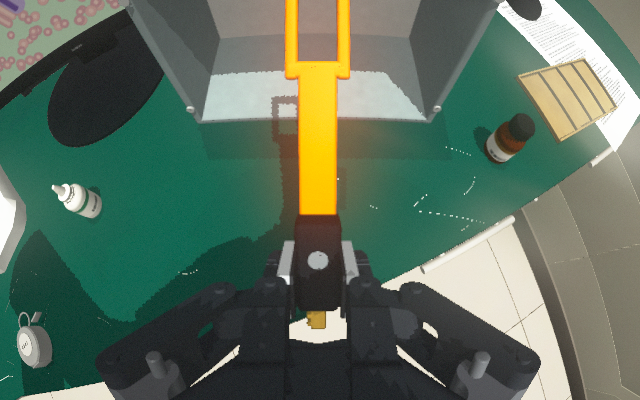

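View pics/s5.png

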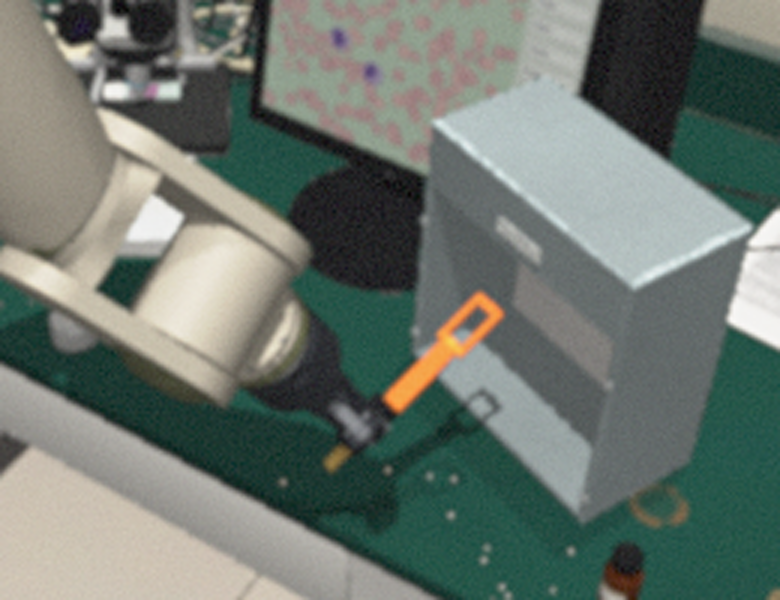

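```bash
python3 - <<'E'
from h import *
D=np.load("p_w5.npy",allow_pickle=True).item();f=D["p"]["frame"].copy()
a=f[90:140,180:240];b=f[90:140,400:460]
cv2.imwrite("pics/w5c.png",np.hstack([cv2.resize(x,None,fx=6.5,fy=6.5,interpolation=cv2.INTER_CUBIC) for x in(a,b)]))
E
```

```text
(no output)
```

View pics/w5c.png

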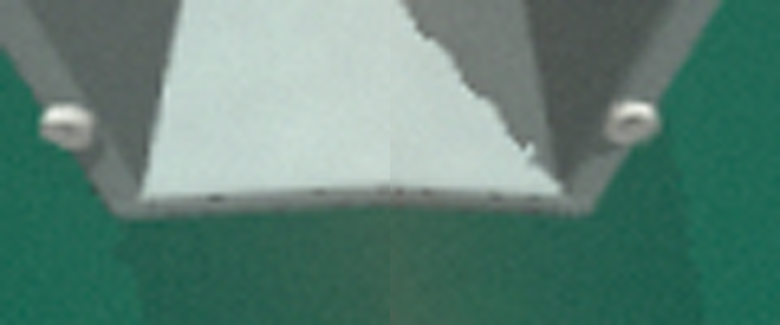

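```bash
python3 - <<'E'
from h import *
from scipy.optimize import least_squares
D=np.load("p_w5.npy",allow_pickle=True).item();p,P,R=D["p"],D["P"],D["R"]
M=np.array([[-.0625,.12,0],[-.0625,-.12,0],[-.0625,.112,.008],[-.0625,-.112,.008]])
U=np.array([[198.2,122.8],[430.8,122.8],[201.8,120.3],[426.5,119.7]])
def X(x):
    c,s=np.cos(x[2]),np.sin(x[2]);return M@np.array([[c,-s,0],[s,c,0],[0,0,1]]).T+[x[0],x[1],0]
r=least_squares(lambda x:(wproj(P,R,p,X(x))-U).ravel(),[.632,-.381,-.4]);print(r.x,np.degrees(r.x[2]),r.fun.round(1))
E
```

```text
[ 0.6337007  -0.37945991 -0.40527634] -23.220623738049174 [-0.9  0.9  0.7  0.6  0.1 -1.   0.1 -0.7]
```

```bash
sed -i 's/^CX=.*/CX=np.array([.6335,-.3797,0]);CY=-23.2/' h.py; python3 - <<'E'
from h import *
s,P,R=show();print("eye",eye(P,R))
print(delta(P,R,*tcp_for_eye(20,0,203.9,34)))
E
```

```text
t 8.3 P [ 0.4393 -0.299   0.1116] az -23.24 tilt 33.83 yz -0.0016 F [ 0.49  0.6  -0.68] M [0.17 0.32 0.04] w 0.0199 q [-55.3  21.1 111.9  46.1  24.3  19.1]
eye [-43.0607067  -2.3419975 160.5929446]
(array([76.4, -2.3, -0.5]), array([-0.09,  0.17, -0.03]))
```

Call:
servo_tool(
  commands=[
    {"linear": [5, -2.3, -0.5], "angular": [-0.1, 0.2, 0], "gripper": -1},
    {"linear": [15, -2.3, -0.5], "angular": [-0.1, 0.2, 0], "gripper": -1},
    {"linear": [25, -2.3, -0.5], "angular": [-0.1, 0.2, 0], "gripper": -1},
    {"linear": [35, -2.3, -0.5], "angular": [-0.1, 0.2, 0], "gripper": -1},
    {"linear": [45, -2.3, -0.5], "angular": [-0.1, 0.2, 0], "gripper": -1},
    {"linear": [55, -2.3, -0.5], "angular": [-0.1, 0.2, 0], "gripper": -1},
    {"linear": [63, -2.3, -0.5], "angular": [-0.1, 0.2, 0], "gripper": -1},
    {"linear": [70, -2.3, -0.5], "angular": [-0.1, 0.2, 0], "gripper": -1},
    {"linear": [76, -2.3, -0.5], "angular": [-0.1, 0.2, 0], "gripper": -1},
    {"linear": [76, -2.3, -0.5], "angular": [-0.1, 0.2, 0], "gripper": -1},
    {"linear": [76, -2.3, -0.5], "angular": [-0.1, 0.2, 0], "gripper": -1},
  ],
)

```text
time_s: 9.4
position: [0.4981, -0.3216, 0.155]
tool_rot: [[0.761, -0.393, 0.516], [-0.325, -0.919, -0.221], [0.561, 0.001, -0.828]]
ft_force: [0.1, -0.1, -0.5]
grip_width: 0.0196
```

```bash
python3 - <<'E'
from h import *
p=env.get_image("wrist");cv2.imwrite("pics/w6.png",p["frame"])
s,P,R=show();print("eye",eye(P,R))
for d in (45,67.5): print(d,delta(P,R,*tcp_for_eye(d,0,195.76+.6745*(d-8),34)))
p=env.get_image("scene");cv2.imwrite("pics/s6.png",cv2.resize(p["frame"][130:330,220:480],None,fx=3,fy=3,interpolation=cv2.INTER_CUBIC))
E
```

```text
t 9.45 P [ 0.498  -0.3215  0.1549] az -23.13 tilt 34.12 yz 0.0009 F [ 0.14  0.03 -1.39] M [ 0.22  0.34 -0.03] w 0.0196 q [-50.6  21.4 100.   30.1  31.   40.3]
eye [1.95331320e+01 1.77689099e-01 2.04441178e+02]
45 (array([30.2,  0.1,  0.6]), array([ 0.03, -0.12,  0.05]))
67.5 (array([57.4,  0.1,  0.6]), array([ 0.03, -0.12,  0.05]))
```

View pics/w6.png

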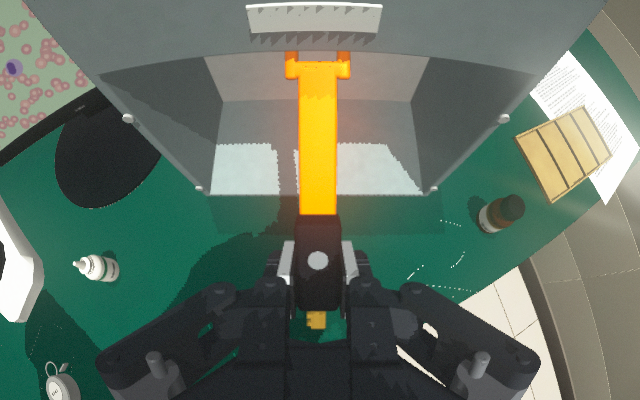

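View pics/s6.png

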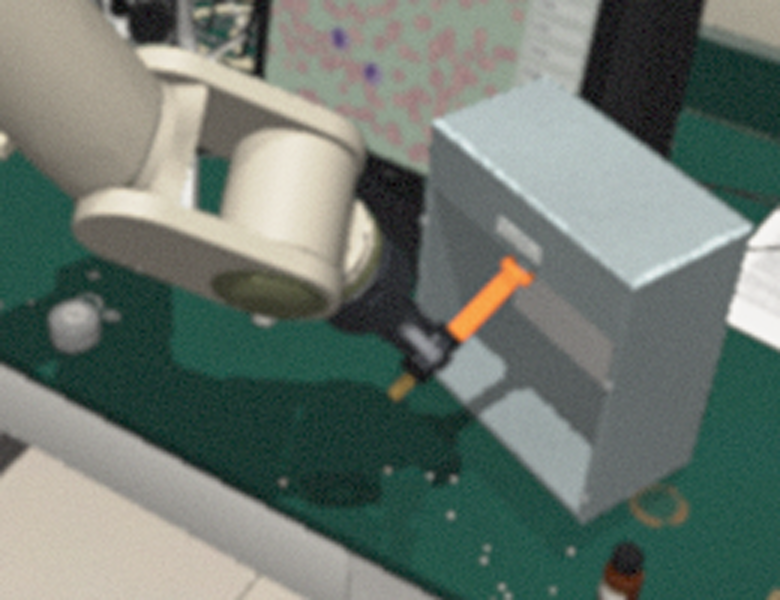

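Call:
servo_tool(
  commands=[
    {"linear": [4, 0, 0.4], "angular": [0, -0.1, 0], "gripper": -1},
    {"linear": [9, 0, 0.4], "angular": [0, -0.1, 0], "gripper": -1},
    {"linear": [14, 0, 0.4], "angular": [0, -0.1, 0], "gripper": -1},
    {"linear": [19, 0, 0.4], "angular": [0, -0.1, 0], "gripper": -1},
    {"linear": [24, 0, 0.4], "angular": [0, -0.1, 0], "gripper": -1},
    {"linear": [24, 0, 0.4], "angular": [0, -0.1, 0], "gripper": -1},
  ],
)

```text
time_s: 10.1
position: [0.5172, -0.3301, 0.1689]
tool_rot: [[0.762, -0.393, 0.515], [-0.325, -0.919, -0.222], [0.561, 0.002, -0.828]]
ft_force: [0.5, 0.2, -1.3]
grip_width: 0.0193
```

```bash
python3 - <<'E'
from h import *
s,P,R=show();print("eye",eye(P,R))
E
```

```text
t 10.1 P [ 0.5172 -0.3301  0.1689] az -23.1 tilt 34.11 yz 0.0017 F [ 0.47  0.15 -1.25] M [0.13 0.27 0.02] w 0.0193 q [-49.4  22.   95.9  26.5  33.7  45.2]
eye [ 4.05861225e+01 -3.61101268e-02  2.18379933e+02]
```

Call:
servo_tool(
  commands=[
    {"linear": [2, 0, 0], "angular": [0, 0, 0], "gripper": -1},
    {"linear": [4, 0, 0], "angular": [0, 0, 0], "gripper": -1},
    {"linear": [6, 0, 0], "angular": [0, 0, 0], "gripper": -1},
    {"linear": [8, 0, 0], "angular": [0, 0, 0], "gripper": -1},
    {"linear": [8, 0, 0], "angular": [0, 0, 0], "gripper": -1},
  ],
)

```text
time_s: 10.6
position: [0.523, -0.3325, 0.173]
tool_rot: [[0.762, -0.394, 0.515], [-0.325, -0.919, -0.222], [0.56, 0.001, -0.828]]
ft_force: [-0.0, 0.7, -1.2]
grip_width: 0.0196
```

```bash
python3 - <<'E'
from h import *
s,P,R=show();print("eye",eye(P,R))
for d in (55,67.5): print(d,delta(P,R,*tcp_for_eye(d,0,195.76+.6745*(d-8),34)))
E
```

```text
t 10.6 P [ 0.523  -0.3325  0.173 ] az -23.12 tilt 34.08 yz 0.0014 F [-0.02  0.74 -1.23] M [ 0.17  0.38 -0.01] w 0.0196 q [-49.1  22.2  94.6  25.5  34.5  46.6]
eye [ 4.68199122e+01 -2.17590144e-02  2.22472166e+02]
55 (array([ 9.6, -0.1,  0.3]), array([ 0.05, -0.08,  0.07]))
67.5 (array([24.7, -0.1,  0.3]), array([ 0.05, -0.08,  0.07]))
```

Call:
servo_tool(
  commands=[
    {"linear": [2, 0, 0], "angular": [0, 0, 0], "gripper": -1},
    {"linear": [4, 0, 0], "angular": [0, 0, 0], "gripper": -1},
    {"linear": [6, 0, 0], "angular": [0, 0, 0], "gripper": -1},
    {"linear": [8, 0, 0], "angular": [0, 0, 0], "gripper": -1},
    {"linear": [8, 0, 0], "angular": [0, 0, 0], "gripper": -1},
  ],
)

```text
time_s: 11.1
position: [0.5291, -0.335, 0.1775]
tool_rot: [[0.762, -0.393, 0.515], [-0.325, -0.919, -0.222], [0.56, 0.001, -0.828]]
ft_force: [-0.6, 0.4, -0.1]
grip_width: 0.0198
```

Call:
servo_tool(
  commands=[
    {"linear": [2, 0, 0], "angular": [0, 0, 0], "gripper": -1},
    {"linear": [4, 0, 0], "angular": [0, 0, 0], "gripper": -1},
    {"linear": [6, 0, 0], "angular": [0, 0, 0], "gripper": -1},
    {"linear": [8, 0, 0], "angular": [0, 0, 0], "gripper": -1},
    {"linear": [8, 0, 0], "angular": [0, 0, 0], "gripper": -1},
  ],
)

```text
time_s: 11.6
position: [0.5352, -0.3377, 0.182]
tool_rot: [[0.762, -0.393, 0.515], [-0.325, -0.919, -0.222], [0.56, 0.001, -0.828]]
ft_force: [-0.3, 0.1, -0.7]
grip_width: 0.0194
```

Call:
servo_tool(
  commands=[
    {"linear": [2, 0, 0], "angular": [0, 0, 0], "gripper": -1},
    {"linear": [4, 0, 0], "angular": [0, 0, 0], "gripper": -1},
    {"linear": [6, 0, 0], "angular": [0, 0, 0], "gripper": -1},
    {"linear": [8, 0, 0], "angular": [0, 0, 0], "gripper": -1},
    {"linear": [8, 0, 0], "angular": [0, 0, 0], "gripper": -1},
  ],
)

```text
time_s: 12.1
position: [0.5413, -0.3403, 0.1865]
tool_rot: [[0.762, -0.393, 0.515], [-0.325, -0.919, -0.222], [0.56, 0.001, -0.828]]
ft_force: [1.2, 0.1, -1.4]
grip_width: 0.0195
```

```bash
python3 - <<'E'
from h import *
s,P,R=show();print("eye",eye(P,R))
p=env.get_image("wrist");cv2.imwrite("pics/w7.png",p["frame"])
print(delta(P,R,*tcp_for_eye(67.5,0,228,28)))
E
```

```text
t 12.1 P [ 0.5413 -0.3403  0.1865] az -23.12 tilt 34.08 yz 0.0014 F [ 1.17  0.09 -1.41] M [0.13 0.29 0.01] w 0.0195 q [-48.1  22.9  90.6  22.9  37.2  50.3]
eye [6.67357732e+01 4.88269296e-02 2.35948444e+02]
(array([-1.3, -0.1, -5. ]), array([ 0.05, -6.08,  0.07]))
```

View pics/w7.png

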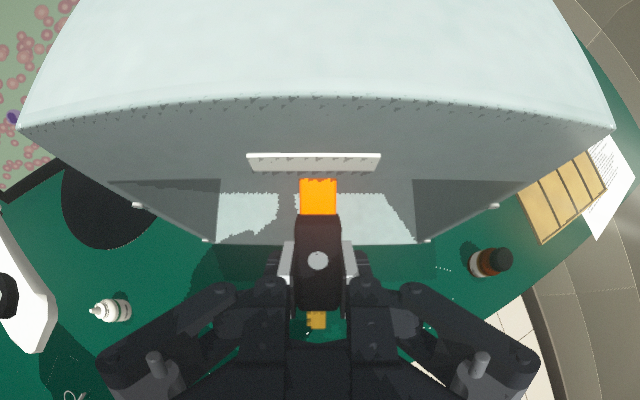

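Call:
servo_tool(
  commands=[
    {"linear": [-0.3, 0, -1], "angular": [0, -1.2, 0], "gripper": -1},
    {"linear": [-0.6, 0, -2], "angular": [0, -2.4, 0], "gripper": -1},
    {"linear": [-0.9, 0, -3], "angular": [0, -3.6, 0], "gripper": -1},
    {"linear": [-1.1, 0, -4], "angular": [0, -4.8, 0], "gripper": -1},
    {"linear": [-1.3, 0, -5], "angular": [0, -6, 0], "gripper": -1},
    {"linear": [-1.3, 0, -5], "angular": [0, -6, 0], "gripper": -1},
  ],
)

```text
time_s: 12.75
position: [0.5378, -0.3388, 0.1901]
tool_rot: [[0.812, -0.393, 0.432], [-0.346, -0.919, -0.186], [0.47, 0.002, -0.883]]
ft_force: [-0.2, -0.2, -0.7]
grip_width: 0.0196
```

```bash
python3 - <<'E'
from h import *
s,P,R=show();print("eye",eye(P,R))
print(delta(P,R,*tcp_for_eye(67.5,0,222.5,24)))
print(delta(P,R,*tcp_for_eye(67.5,0,217,24)))
E
```

```text
t 12.75 P [ 0.5378 -0.3388  0.1901] az -23.11 tilt 28.05 yz 0.0016 F [-0.2  -0.16 -0.73] M [ 0.17  0.3  -0.01] w 0.0196 q [-47.2  23.3  86.4  15.5  45.3  57.4]
eye [6.75662232e+01 1.18165063e-02 2.28296136e+02]
(array([-1.3, -0.1, -2.9]), array([ 0.07, -4.05,  0.07]))
(array([-3.8, -0.1,  1.9]), array([ 0.07, -4.05,  0.07]))
```

Call:
servo_tool(
  commands=[
    {"linear": [-0.4, 0, -1], "angular": [0, -1.3, 0], "gripper": -1},
    {"linear": [-0.9, 0, -2], "angular": [0, -2.7, 0], "gripper": -1},
    {"linear": [-1.3, 0, -2.9], "angular": [0, -4, 0], "gripper": -1},
    {"linear": [-1.3, 0, -2.9], "angular": [0, -4, 0], "gripper": -1},
  ],
)

```text
time_s: 13.15
position: [0.5354, -0.3377, 0.1918]
tool_rot: [[0.84, -0.393, 0.375], [-0.359, -0.919, -0.162], [0.408, 0.001, -0.913]]
ft_force: [-0.3, 0.3, 0.1]
grip_width: 0.0196
```

```bash
python3 - <<'E'
from h import *
s,P,R=show();print("eye",eye(P,R))
for z in (3,6): print((R.T@[0,0,-z]).round(2))
E
```

```text
t 13.15 P [ 0.5354 -0.3377  0.1918] az -23.13 tilt 24.07 yz 0.0014 F [-0.28  0.33  0.11] M [ 0.11  0.24 -0.01] w 0.0196 q [-46.6  23.9  83.7  12.   50.7  60.7]
eye [6.73605260e+01 4.66128812e-02 2.22335926e+02]
[-1.22 -0.    2.74]
[-2.45 -0.01  5.48]
```

Call:
servo_tool(
  commands=[
    {"linear": [-0.4, 0, 0.9], "angular": [0, 0, 0], "gripper": -1},
    {"linear": [-0.8, 0, 1.8], "angular": [0, 0, 0], "gripper": -1},
    {"linear": [-1.2, 0, 2.7], "angular": [0, 0, 0], "gripper": -1},
    {"linear": [-1.6, 0, 3.6], "angular": [0, 0, 0], "gripper": -1},
    {"linear": [-1.6, 0, 3.6], "angular": [0, 0, 0], "gripper": -1},
  ],
)

```text
time_s: 13.65
position: [0.5351, -0.3376, 0.1874]
tool_rot: [[0.84, -0.394, 0.374], [-0.359, -0.919, -0.161], [0.407, 0.001, -0.913]]
ft_force: [0.1, -0.4, 0.1]
grip_width: 0.0201
```

Call:
servo_tool(
  commands=[
    {"linear": [-0.4, 0, 0.9], "angular": [0, 0, 0], "gripper": -1},
    {"linear": [-0.8, 0, 1.8], "angular": [0, 0, 0], "gripper": -1},
    {"linear": [-0.8, 0, 1.8], "angular": [0, 0, 0], "gripper": -1},
  ],
)

```text
time_s: 13.95
position: [0.5351, -0.3376, 0.1855]
tool_rot: [[0.84, -0.394, 0.374], [-0.359, -0.919, -0.161], [0.407, 0.001, -0.913]]
ft_force: [0.0, 0.2, -0.9]
grip_width: 0.0193
```

```bash
python3 - <<'E'
from h import *
s,P,R=show();print("eye",eye(P,R))
E
```

```text
t 13.95 P [ 0.5351 -0.3376  0.1855] az -23.15 tilt 24.04 yz 0.0011 F [ 0.01  0.16 -0.87] M [ 0.06  0.27 -0.04] w 0.0193 q [-46.6  24.3  84.3  12.2  49.8  60.4]
eye [6.70640308e+01 5.53835392e-02 2.16000121e+02]
```

Call:
servo_tool(
  commands=[
    {"linear": [-0.4, 0, 0.9], "angular": [0, 0, 0], "gripper": -1},
    {"linear": [-0.8, 0, 1.8], "angular": [0, 0, 0], "gripper": -1},
    {"linear": [-0.8, 0, 1.8], "angular": [0, 0, 0], "gripper": -1},
  ],
)

```text
time_s: 14.25
position: [0.5351, -0.3376, 0.1836]
tool_rot: [[0.84, -0.394, 0.374], [-0.359, -0.919, -0.161], [0.407, 0.001, -0.913]]
ft_force: [0.5, -0.6, -1.5]
grip_width: 0.0199
```

Call:
servo_tool(
  commands=[
    {"linear": [-0.4, 0, 0.9], "angular": [0, 0, 0], "gripper": -1},
    {"linear": [-0.8, 0, 1.8], "angular": [0, 0, 0], "gripper": -1},
    {"linear": [-0.8, 0, 1.8], "angular": [0, 0, 0], "gripper": -1},
  ],
)

```text
time_s: 14.55
position: [0.5351, -0.3376, 0.1816]
tool_rot: [[0.84, -0.394, 0.374], [-0.359, -0.919, -0.161], [0.407, 0.001, -0.913]]
ft_force: [-0.1, 0.3, -1.1]
grip_width: 0.0195
```

Call:
servo_tool(
  commands=[
    {"linear": [-0.4, 0, 0.9], "angular": [0, 0, 0], "gripper": -1},
    {"linear": [-0.8, 0, 1.8], "angular": [0, 0, 0], "gripper": -1},
    {"linear": [-0.8, 0, 1.8], "angular": [0, 0, 0], "gripper": -1},
  ],
)

```text
time_s: 14.85
position: [0.5351, -0.3376, 0.1796]
tool_rot: [[0.84, -0.394, 0.374], [-0.359, -0.919, -0.161], [0.407, 0.001, -0.913]]
ft_force: [-0.1, -0.5, -0.9]
grip_width: 0.0198
```

Call:
servo_tool(
  commands=[
    {"linear": [-0.4, 0, 0.9], "angular": [0, 0, 0], "gripper": -1},
    {"linear": [-0.8, 0, 1.8], "angular": [0, 0, 0], "gripper": -1},
    {"linear": [-0.8, 0, 1.8], "angular": [0, 0, 0], "gripper": -1},
  ],
)

```text
time_s: 15.15
position: [0.5351, -0.3376, 0.1776]
tool_rot: [[0.84, -0.394, 0.374], [-0.359, -0.919, -0.161], [0.407, 0.001, -0.913]]
ft_force: [1.1, 1.0, 0.0]
grip_width: 0.0195
```

Call:
servo_tool(
  commands=[
    {"linear": [-0.4, 0, 0.9], "angular": [0, 0, 0], "gripper": -1},
    {"linear": [-0.8, 0, 1.8], "angular": [0, 0, 0], "gripper": -1},
    {"linear": [-0.8, 0, 1.8], "angular": [0, 0, 0], "gripper": -1},
  ],
)

```text
time_s: 15.45
position: [0.5352, -0.3376, 0.1757]
tool_rot: [[0.84, -0.394, 0.374], [-0.359, -0.919, -0.161], [0.407, 0.001, -0.913]]
ft_force: [0.2, 0.1, -0.7]
grip_width: 0.0197
```

Call:
servo_tool(
  commands=[
    {"linear": [-0.4, 0, 0.9], "angular": [0, 0, 0], "gripper": -1},
    {"linear": [-0.8, 0, 1.8], "angular": [0, 0, 0], "gripper": -1},
    {"linear": [-0.8, 0, 1.8], "angular": [0, 0, 0], "gripper": -1},
  ],
)

```text
time_s: 15.75
position: [0.5351, -0.3376, 0.1737]
tool_rot: [[0.84, -0.394, 0.374], [-0.359, -0.919, -0.161], [0.407, 0.001, -0.913]]
ft_force: [0.4, -0.6, 0.2]
grip_width: 0.0203
```

Call:
servo_tool(
  commands=[
    {"linear": [-0.4, 0, 0.9], "angular": [0, 0, 0], "gripper": -1},
    {"linear": [-0.8, 0, 1.8], "angular": [0, 0, 0], "gripper": -1},
    {"linear": [-0.8, 0, 1.8], "angular": [0, 0, 0], "gripper": -1},
  ],
)

```text
time_s: 16.05
position: [0.5352, -0.3376, 0.1717]
tool_rot: [[0.84, -0.394, 0.374], [-0.359, -0.919, -0.161], [0.407, 0.001, -0.913]]
ft_force: [-0.7, -0.5, -0.7]
grip_width: 0.0197
```

Call:
servo_tool(
  commands=[
    {"linear": [-0.4, 0, 0.9], "angular": [0, 0, 0], "gripper": -1},
    {"linear": [-0.8, 0, 1.8], "angular": [0, 0, 0], "gripper": -1},
    {"linear": [-0.8, 0, 1.8], "angular": [0, 0, 0], "gripper": -1},
  ],
)

```text
time_s: 16.35
position: [0.5351, -0.3376, 0.1697]
tool_rot: [[0.84, -0.393, 0.374], [-0.359, -0.919, -0.161], [0.407, 0.001, -0.913]]
ft_force: [0.5, -0.4, -0.8]
grip_width: 0.0197
```

Call:
servo_tool(
  commands=[
    {"linear": [-0.4, 0, 0.9], "angular": [0, 0, 0], "gripper": -1},
    {"linear": [-0.8, 0, 1.8], "angular": [0, 0, 0], "gripper": -1},
    {"linear": [-0.8, 0, 1.8], "angular": [0, 0, 0], "gripper": -1},
  ],
)

```text
time_s: 16.65
position: [0.5352, -0.3376, 0.1678]
tool_rot: [[0.84, -0.394, 0.374], [-0.359, -0.919, -0.161], [0.407, 0.001, -0.913]]
ft_force: [0.2, 0.3, -0.5]
grip_width: 0.0197
```

```bash
python3 - <<'E'
from h import *
s,P,R=show();print("eye",eye(P,R))
E
```

```text
t 16.65 P [ 0.5352 -0.3376  0.1678] az -23.15 tilt 24.04 yz 0.0011 F [ 0.22  0.25 -0.47] M [ 0.11  0.24 -0.02] w 0.0197 q [-46.6  25.4  85.7  12.7  47.3  59.7]
eye [6.70766830e+01 3.30209428e-02 1.98280529e+02]
```

Call:
servo_tool(
  commands=[
    {"linear": [-0.4, 0, 0.9], "angular": [0, 0, 0], "gripper": -1},
    {"linear": [-0.8, 0, 1.8], "angular": [0, 0, 0], "gripper": -1},
    {"linear": [-0.8, 0, 1.8], "angular": [0, 0, 0], "gripper": -1},
  ],
)

```text
time_s: 16.95
position: [0.5353, -0.3377, 0.166]
tool_rot: [[0.84, -0.394, 0.374], [-0.359, -0.919, -0.162], [0.408, 0.001, -0.913]]
ft_force: [0.3, -0.7, -0.5]
grip_width: 0.0198
```

Call:
servo_tool(
  commands=[
    {"linear": [-0.2, 0, 0.5], "angular": [0, 0, 0], "gripper": -1},
    {"linear": [-0.4, 0, 0.9], "angular": [0, 0, 0], "gripper": -1},
    {"linear": [-0.4, 0, 0.9], "angular": [0, 0, 0], "gripper": -1},
  ],
)

```text
time_s: 17.25
position: [0.5353, -0.3378, 0.1652]
tool_rot: [[0.839, -0.394, 0.375], [-0.359, -0.919, -0.162], [0.408, 0.001, -0.913]]
ft_force: [0.4, 0.2, 0.0]
grip_width: 0.0197
```

```bash
python3 - <<'E'
from h import *
s,P,R=show();print("eye",eye(P,R))
E
```

```text
t 17.25 P [ 0.5353 -0.3378  0.1652] az -23.15 tilt 24.09 yz 0.0014 F [0.39 0.17 0.01] M [ 0.   -0.04  0.01] w 0.0197 q [-46.6  25.6  85.9  12.8  46.9  59.6]
eye [ 6.72914310e+01 -5.85339018e-02  1.95809228e+02]
```

Call:
servo_tool(
  commands=[
    {"linear": [-0.9, 0, -0.8], "angular": [0, 0, 0], "gripper": -1},
    {"linear": [-1.8, 0, -1.2], "angular": [0, 0, 0], "gripper": -1},
    {"linear": [-2.7, 0, -1.6], "angular": [0, 0, 0], "gripper": -1},
    {"linear": [-3.6, 0, -2.0], "angular": [0, 0, 0], "gripper": -1},
    {"linear": [-3.6, 0, -2.0], "angular": [0, 0, 0], "gripper": -1},
  ],
)

```text
time_s: 17.75
position: [0.5313, -0.336, 0.1654]
tool_rot: [[0.84, -0.394, 0.374], [-0.359, -0.919, -0.161], [0.408, 0.001, -0.913]]
ft_force: [0.1, 0.1, 0.2]
grip_width: 0.0197
```

```bash
cat >> h.py <<'E'
def feel(n=1):
    c,s_=np.cos(np.radians(CY)),np.sin(np.radians(CY));A=[]
    for i in range(n):
        if i: env.get_image("wrist")
        s,P,R=st();F=s["ft_force"];M=s["wrist_torque"];A.append(np.r_[c*F[0]+s_*F[1],-s_*F[0]+c*F[1],F[2],M])
    A=np.array(A);print("t",round(s["time_s"],2),"Fcab",A.mean(0)[:3].round(2),"M",A.mean(0)[3:].round(3),"eye",eye(P,R).round(2),"tilt",np.degrees(np.arcsin(R[2,0])).round(2),"q",s["q"].round(1));return A
E
python3 -c "
from h import *
feel(4)"
```

```text
t 17.9 Fcab [ 0.09 -0.09  0.25] M [-0.006  0.038 -0.001] eye [6.3010e+01 6.0000e-02 1.9587e+02] tilt 24.05 q [-46.8  25.2  86.5  12.9  46.7  59.3]
```

Call:
servo_tool(
  commands=[
    {"linear": [-1.0, 0, -0.7], "angular": [0, 0, 0], "gripper": -1},
    {"linear": [-2.0, 0, -1.2], "angular": [0, 0, 0], "gripper": -1},
    {"linear": [-2.0, 0, -1.2], "angular": [0, 0, 0], "gripper": -1},
  ],
)

```text
time_s: 18.2
position: [0.5293, -0.3352, 0.1658]
tool_rot: [[0.84, -0.394, 0.375], [-0.359, -0.919, -0.162], [0.408, 0.001, -0.913]]
ft_force: [2.7, -0.4, 0.6]
grip_width: 0.0196
```

```bash
python3 -c "
from h import *
feel(2)"
```

```text
t 18.25 Fcab [2.25 0.47 0.34] M [-0.036 -0.037  0.021] eye [ 60.77  -0.   196.3 ] tilt 24.07 q [-46.9  25.   86.8  13.   46.6  59.1]
```

Call:
servo_tool(
  commands=[
    {"linear": [-0.5, 0, -0.2], "angular": [0, 0, 0], "gripper": -1},
    {"linear": [-0.9, 0, -0.4], "angular": [0, 0, 0], "gripper": -1},
    {"linear": [-0.9, 0, -0.4], "angular": [0, 0, 0], "gripper": -1},
  ],
)

```text
time_s: 18.55
position: [0.5286, -0.3348, 0.1658]
tool_rot: [[0.839, -0.394, 0.375], [-0.359, -0.919, -0.162], [0.408, 0.001, -0.913]]
ft_force: [3.2, -0.3, 0.7]
grip_width: 0.0194
```

```bash
python3 -c "
from h import *
feel(3)"
```

```text
t 18.65 Fcab [3.2  0.55 0.8 ] M [-0.109 -0.285  0.037] eye [ 5.9890e+01 -3.0000e-02  1.9638e+02] tilt 24.08 q [-47.   24.9  87.   13.   46.6  59. ]
```

Call:
servo_tool(
  commands=[
    {"linear": [-0.5, 0, -0.2], "angular": [0, 0, 0], "gripper": -1},
    {"linear": [-0.9, 0, -0.4], "angular": [0, 0, 0], "gripper": -1},
    {"linear": [-0.9, 0, -0.4], "angular": [0, 0, 0], "gripper": -1},
  ],
)

```text
time_s: 18.95
position: [0.5277, -0.3345, 0.1659]
tool_rot: [[0.839, -0.394, 0.375], [-0.359, -0.919, -0.162], [0.408, 0.001, -0.913]]
ft_force: [4.2, -1.3, 1.1]
grip_width: 0.0199
```

```bash
python3 -c "
from h import *
print(feel(3)[:,0])"
```

```text
t 19.05 Fcab [4.8  0.2  1.25] M [-0.166 -0.524  0.041] eye [ 5.8930e+01 -4.0000e-02  1.9642e+02] tilt 24.09 q [-47.   24.8  87.1  13.   46.5  59. ]
[4.37281468 5.15079944 4.87947667]
```

Call:
servo_tool(
  commands=[
    {"linear": [-0.5, 0, -0.2], "angular": [0, 0, 0], "gripper": -1},
    {"linear": [-1.0, 0, -0.5], "angular": [0, 0, 0], "gripper": -1},
    {"linear": [-1.0, 0, -0.5], "angular": [0, 0, 0], "gripper": -1},
  ],
)

```text
time_s: 19.35
position: [0.5268, -0.3342, 0.1661]
tool_rot: [[0.839, -0.394, 0.375], [-0.359, -0.919, -0.162], [0.409, 0.002, -0.913]]
ft_force: [6.3, -1.9, 0.6]
grip_width: 0.0198
```

```bash
python3 -c "
from h import *
print(feel(4)[:,0])"
```

```text
t 19.5 Fcab [6.4  0.56 0.7 ] M [-0.265 -0.729  0.079] eye [ 5.8060e+01 -1.0000e-01  1.9672e+02] tilt 24.13 q [-47.1  24.7  87.3  13.1  46.4  58.9]
[6.49618957 6.50470649 6.35470203 6.25525213]
```

Call:
servo_tool(
  commands=[
    {"linear": [-0.3, 0, -0.1], "angular": [0, 0, 0], "gripper": -1},
    {"linear": [-0.3, 0, -0.1], "angular": [0, 0, 0], "gripper": -1},
    {"linear": [-0.3, 0, -0.1], "angular": [0, 0, 0], "gripper": -1},
    {"linear": [-0.3, 0, -0.1], "angular": [0, 0, 0], "gripper": -1},
    {"linear": [-0.3, 0, -0.1], "angular": [0, 0, 0], "gripper": -1},
  ],
)

```text
time_s: 20.0
position: [0.5266, -0.3341, 0.1661]
tool_rot: [[0.839, -0.394, 0.375], [-0.359, -0.919, -0.162], [0.409, 0.002, -0.913]]
ft_force: [6.4, -1.6, 0.8]
grip_width: 0.0196
```

```bash
python3 -c "
from h import *
print(feel(6)[:,0])"
```

```text
t 20.25 Fcab [6.63 0.79 1.29] M [-0.273 -0.781  0.07 ] eye [ 5.783e+01 -1.200e-01  1.968e+02] tilt 24.15 q [-47.1  24.7  87.3  13.1  46.4  58.8]
[6.54002886 6.62232724 7.27059296 6.07058997 6.17269965 7.12619588]
```

Call:
servo_tool(
  commands=[
    {"linear": [-0.3, 0, -0.1], "angular": [0, 0, 0], "gripper": -1},
    {"linear": [-0.3, 0, -0.1], "angular": [0, 0, 0], "gripper": -1},
    {"linear": [-0.3, 0, -0.1], "angular": [0, 0, 0], "gripper": -1},
    {"linear": [-0.3, 0, -0.1], "angular": [0, 0, 0], "gripper": -1},
    {"linear": [-0.3, 0, -0.1], "angular": [0, 0, 0], "gripper": -1},
    {"linear": [-0.3, 0, -0.1], "angular": [0, 0, 0], "gripper": -1},
    {"linear": [-0.3, 0, -0.1], "angular": [0, 0, 0], "gripper": -1},
  ],
)

```text
time_s: 20.95
position: [0.5264, -0.334, 0.1661]
tool_rot: [[0.839, -0.394, 0.376], [-0.359, -0.919, -0.162], [0.409, 0.002, -0.912]]
ft_force: [7.3, -2.4, 1.4]
grip_width: 0.0202
```

```bash
python3 -c "
from h import *
print(feel(6)[:,0])"
```

```text
t 21.2 Fcab [7.16 0.61 1.15] M [-0.289 -0.845  0.099] eye [ 5.7580e+01 -1.2000e-01  1.9683e+02] tilt 24.16 q [-47.1  24.7  87.4  13.1  46.4  58.8]
[7.67852508 6.61561227 6.74604548 7.02450793 7.52789069 7.33850849]
```

Call:
servo_tool(
  commands=[
    {"linear": [0.7, 0, 0.3], "angular": [0, 0, 0], "gripper": -1},
    {"linear": [1.4, 0, 0.5], "angular": [0, 0, 0], "gripper": -1},
    {"linear": [2.5, 0, 0.9], "angular": [0, 0, 0], "gripper": -1},
    {"linear": [4, 0, 1.4], "angular": [0, 0, 0], "gripper": -1},
    {"linear": [6, 0, 2.2], "angular": [0, 0, 0], "gripper": -1},
    {"linear": [8, 0, 3], "angular": [0, 0, 0], "gripper": -1},
    {"linear": [8, 0, 3], "angular": [0, 0, 0], "gripper": -1},
  ],
)

```text
time_s: 21.9
position: [0.5337, -0.3369, 0.1659]
tool_rot: [[0.84, -0.393, 0.374], [-0.359, -0.919, -0.161], [0.407, 0.001, -0.913]]
ft_force: [0.8, -0.4, -0.3]
grip_width: 0.0197
```

```bash
cat >> h.py <<'E'
def tcp_for_B(d,z,a):
    r=np.radians(a);return tcp_for_eye(d-17*np.cos(r),0,z-17*np.sin(r),a)
def Bpt(P,R):
    e=eye(P,R);r=np.arcsin(R[2,0]);return e+17*np.array([np.cos(r),0,np.sin(r)])
E
python3 - <<'E'
from h import *
feel(4);s,P,R=st();print("B",Bpt(P,R))
for a in (24,26,28,30,32,34,36,38): print(a,*delta(P,R,*tcp_for_B(83,204.2,a)))
E
```

```text
t 22.05 Fcab [ 0.56  0.11 -0.34] M [0.029 0.093 0.024] eye [6.5430e+01 1.0000e-01 1.9649e+02] tilt 24.03 q [-46.7  25.4  86.1  12.8  47.   59.5]
B [8.09588055e+01 1.01448682e-01 2.03417620e+02]
24 [2.2 0.  0. ] [ 0.04 -0.03  0.06]
26 [1.7 0.  4.6] [0.04 1.97 0.06]
28 [ 1.3 -0.   9.2] [0.04 3.97 0.06]
30 [ 1.1 -0.  13.9] [0.04 5.97 0.06]
32 [ 1.  -0.  18.5] [0.04 7.97 0.06]
34 [ 1.1 -0.  23.1] [0.04 9.97 0.06]
36 [ 1.4 -0.  27.7] [ 0.04 11.97  0.06]
38 [ 1.8 -0.  32.3] [ 0.04 13.97  0.06]
```

Call:
servo_tool(
  commands=[
    {"linear": [2.2, 0, 0], "angular": [0, 0, 0], "gripper": -1},
    {"linear": [1.7, 0, 4.6], "angular": [0, 2, 0], "gripper": -1},
    {"linear": [1.3, 0, 9.2], "angular": [0, 4, 0], "gripper": -1},
    {"linear": [1.1, 0, 13.9], "angular": [0, 6, 0], "gripper": -1},
    {"linear": [1.0, 0, 18.5], "angular": [0, 8, 0], "gripper": -1},
    {"linear": [1.1, 0, 23.1], "angular": [0, 10, 0], "gripper": -1},
    {"linear": [1.1, 0, 23.1], "angular": [0, 10, 0], "gripper": -1},
  ],
)

```text
time_s: 22.75
position: [0.5429, -0.3408, 0.1446]
tool_rot: [[0.762, -0.394, 0.514], [-0.327, -0.919, -0.22], [0.559, 0.0, -0.829]]
ft_force: [0.3, 0.1, -0.9]
grip_width: 0.0195
```

```bash
python3 - <<'E'
from h import *
feel(2);s,P,R=st();print("B",Bpt(P,R))
for a in (36,38,40,42,44,46): print(a,*delta(P,R,*tcp_for_B(83,204,a)))
E
```

```text
t 22.8 Fcab [ 0.09 -0.25 -0.44] M [ 0.127  0.258 -0.   ] eye [ 68.81  -0.   194.49] tilt 33.97 q [-48.   26.2  93.3  26.3  31.8  46.2]
B [ 8.29043862e+01 -2.37906767e-03  2.03992487e+02]
36 [-0.5 -0.1  4.7] [0.02 2.03 0.04]
38 [-0.8 -0.1  9.3] [0.02 4.03 0.04]
40 [-1.  -0.1 13.9] [0.02 6.03 0.04]
42 [-1.1 -0.1 18.6] [0.02 8.03 0.04]
44 [-1.  -0.1 23.2] [ 0.02 10.03  0.04]
46 [-0.7 -0.1 27.8] [ 0.02 12.03  0.04]
```

Call:
servo_tool(
  commands=[
    {"linear": [-0.3, 0, 2.3], "angular": [0, 1, 0], "gripper": -1},
    {"linear": [-0.5, 0, 4.7], "angular": [0, 2, 0], "gripper": -1},
    {"linear": [-0.7, 0, 7], "angular": [0, 3, 0], "gripper": -1},
    {"linear": [-0.8, 0, 9.3], "angular": [0, 4, 0], "gripper": -1},
    {"linear": [-0.9, 0, 11.6], "angular": [0, 5, 0], "gripper": -1},
    {"linear": [-1, 0, 13.9], "angular": [0, 6, 0], "gripper": -1},
    {"linear": [-1.1, 0, 16.3], "angular": [0, 7, 0], "gripper": -1},
    {"linear": [-1.1, 0, 18.6], "angular": [0, 8, 0], "gripper": -1},
    {"linear": [-1, 0, 20.9], "angular": [0, 9, 0], "gripper": -1},
    {"linear": [-1, 0, 23.2], "angular": [0, 10, 0], "gripper": -1},
    {"linear": [-1, 0, 23.2], "angular": [0, 10, 0], "gripper": -1},
  ],
)

```text
time_s: 23.9
position: [0.5547, -0.3458, 0.1257]
tool_rot: [[0.661, -0.393, 0.639], [-0.282, -0.92, -0.273], [0.695, 0.0, -0.719]]
ft_force: [0.5, 0.9, -0.8]
grip_width: 0.0199
```

```bash
python3 - <<'E'
from h import *
feel(2);s,P,R=st();print("B",Bpt(P,R))
p=env.get_image("wrist");cv2.imwrite("pics/w8.png",p["frame"])
for a in (46,48,50,52,54,56): print(a,*delta(P,R,*tcp_for_B(83,204,a)))
E
```

```text
t 23.95 Fcab [-0.02  0.47 -0.55] M [ 0.208  0.405 -0.008] eye [ 71.2    0.2  192.72] tilt 44.04 q [-49.   28.8  99.4  59.5  20.6  12.9]
B [8.34195495e+01 2.00377278e-01 2.04534162e+02]
46 [-1.2  0.   4.6] [-0.02  1.96  0.08]
48 [-1.6  0.   9.2] [-0.02  3.96  0.08]
50 [-1.8  0.  13.8] [-0.02  5.96  0.08]
52 [-1.8  0.  18.5] [-0.02  7.96  0.08]
54 [-1.7  0.  23.1] [-0.02  9.96  0.08]
56 [-1.5  0.  27.7] [-0.02 11.96  0.07]
```

View pics/w8.png

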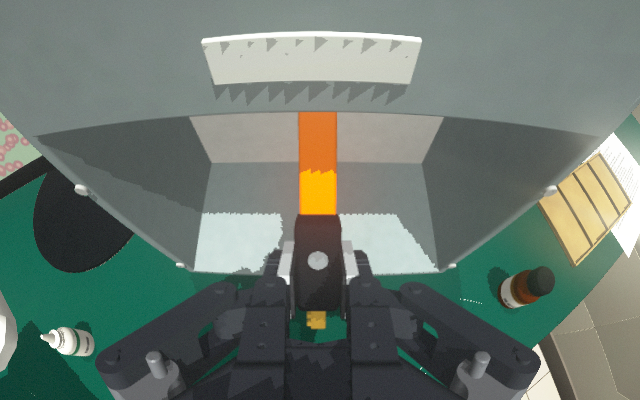

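The key runs in under the lintel, clear of it, and the gripper is well clear of the cabinet. I'll keep lowering the fob about the hook.

Call:
servo_tool(
  commands=[
    {"linear": [-0.8, 0, 2.3], "angular": [0, 1, 0], "gripper": -1},
    {"linear": [-1.2, 0, 4.6], "angular": [0, 2, 0], "gripper": -1},
    {"linear": [-1.4, 0, 6.9], "angular": [0, 3, 0], "gripper": -1},
    {"linear": [-1.6, 0, 9.2], "angular": [0, 4, 0], "gripper": -1},
    {"linear": [-1.7, 0, 11.5], "angular": [0, 5, 0], "gripper": -1},
    {"linear": [-1.8, 0, 13.8], "angular": [0, 6, 0], "gripper": -1},
    {"linear": [-1.8, 0, 16.1], "angular": [0, 7, 0], "gripper": -1},
    {"linear": [-1.8, 0, 18.5], "angular": [0, 8, 0], "gripper": -1},
    {"linear": [-1.8, 0, 20.8], "angular": [0, 9, 0], "gripper": -1},
    {"linear": [-1.7, 0, 23.1], "angular": [0, 10, 0], "gripper": -1},
    {"linear": [-1.7, 0, 23.1], "angular": [0, 10, 0], "gripper": -1},
  ],
)

```text
time_s: 25.1
position: [0.5684, -0.3518, 0.108]
tool_rot: [[0.54, -0.393, 0.744], [-0.23, -0.92, -0.319], [0.81, 0.001, -0.587]]
ft_force: [-0.2, 0.1, -0.4]
grip_width: 0.0196
```

```bash
python3 - <<'E'
from h import *
feel(2);s,P,R=st();print("B",Bpt(P,R))
for a in (56,58,60,62,64,66,68): print(a,*delta(P,R,*tcp_for_B(83,204,a)))
E
```

```text
t 25.15 Fcab [-0.07  0.11 -0.96] M [0.171 0.393 0.062] eye [7.3010e+01 1.2000e-01 1.9039e+02] tilt 54.06 q [-49.8  33.1 103.9 109.7  22.7 -37.7]
B [8.29880040e+01 1.18390291e-01 2.04154860e+02]
56 [-0.6 -0.   4.6] [-0.02  1.94  0.08]
58 [-1.  -0.   9.2] [-0.02  3.94  0.08]
60 [-1.2 -0.  13.8] [-0.02  5.94  0.08]
62 [-1.3 -0.  18.4] [-0.02  7.94  0.08]
64 [-1.2 -0.  23. ] [-0.02  9.94  0.08]
66 [-0.9 -0.  27.7] [-0.03 11.94  0.08]
68 [-0.5 -0.  32.3] [-0.03 13.94  0.08]
```

Call:
servo_tool(
  commands=[
    {"linear": [-0.3, 0, 2.3], "angular": [0, 1, 0], "gripper": -1},
    {"linear": [-0.6, 0, 4.6], "angular": [0, 2, 0], "gripper": -1},
    {"linear": [-0.8, 0, 6.9], "angular": [0, 3, 0], "gripper": -1},
    {"linear": [-1, 0, 9.2], "angular": [0, 4, 0], "gripper": -1},
    {"linear": [-1.1, 0, 11.5], "angular": [0, 5, 0], "gripper": -1},
    {"linear": [-1.2, 0, 13.8], "angular": [0, 6, 0], "gripper": -1},
    {"linear": [-1.3, 0, 18.4], "angular": [0, 8, 0], "gripper": -1},
    {"linear": [-1.2, 0, 23], "angular": [0, 10, 0], "gripper": -1},
    {"linear": [-0.9, 0, 27.7], "angular": [0, 12, 0], "gripper": -1},
    {"linear": [-0.5, 0, 32.3], "angular": [0, 14, 0], "gripper": -1},
    {"linear": [-0.5, 0, 32.3], "angular": [0, 14, 0], "gripper": -1},
  ],
)

```text
time_s: 26.25
position: [0.5924, -0.3619, 0.0885]
tool_rot: [[0.343, -0.392, 0.853], [-0.146, -0.92, -0.364], [0.928, 0.0, -0.373]]
ft_force: [0.9, 0.9, 0.9]
grip_width: 0.0194
```

```bash
python3 - <<'E'
from h import *
feel(2);s,P,R=st();print("B",Bpt(P,R))
p=env.get_image("wrist");cv2.imwrite("pics/w9.png",p["frame"])
p=env.get_image("scene");cv2.imwrite("pics/s9.png",cv2.resize(p["frame"][130:330,220:480],None,fx=3,fy=3,interpolation=cv2.INTER_CUBIC))
for a in (68,70,72,74,76,78,80): print(a,*delta(P,R,*tcp_for_B(83,204,a)))
E
```

```text
t 26.3 Fcab [0.14 0.38 0.71] M [0.108 0.327 0.02 ] eye [ 76.65   0.25 188.17] tilt 68.04 q [-50.   41.4 106.5 140.2  40.9 -68.5]
B [ 83.00344376   0.24514019 203.93323016]
68 [ 0.1  0.1 -0.1] [-0.08 -0.04  0.06]
70 [-0.5  0.1  4.5] [-0.08  1.96  0.06]
72 [-0.8  0.1  9.1] [-0.08  3.96  0.06]
74 [-1.1  0.1 13.7] [-0.08  5.96  0.06]
76 [-1.1  0.1 18.3] [-0.08  7.96  0.06]
78 [-1.   0.1 22.9] [-0.08  9.96  0.05]
80 [-0.7  0.1 27.6] [-0.09 11.96  0.05]
```

View pics/w9.png

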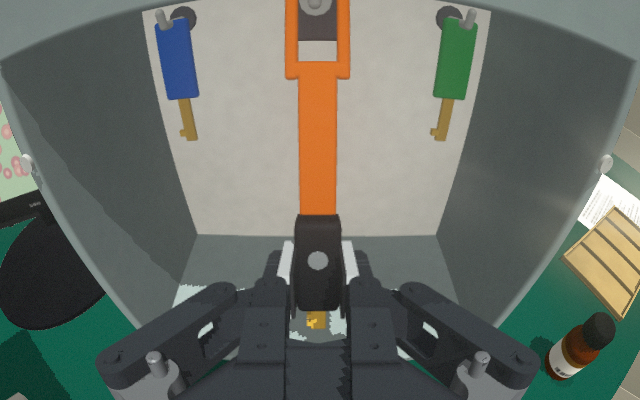

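View pics/s9.png

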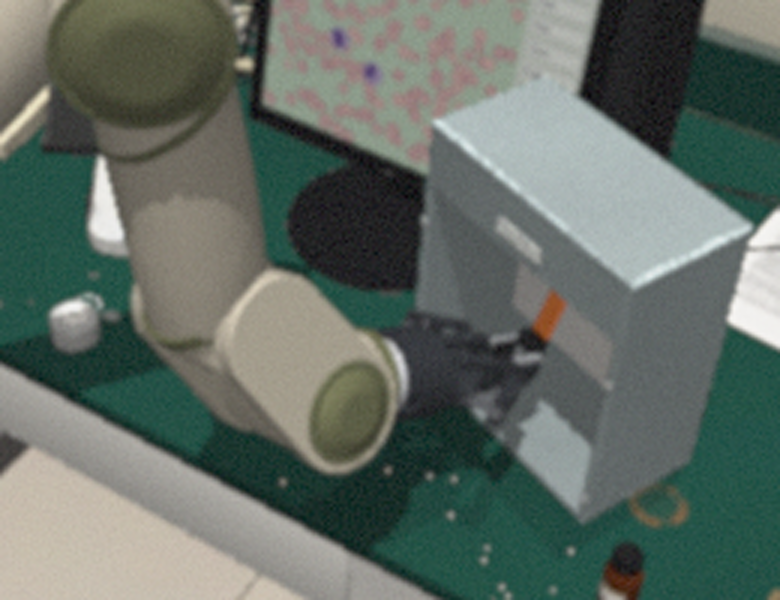

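The wrist view shows the eye threaded on the hook: the rod and socket show inside the slot at (317,5). The blue and green keys at (178,70) and (455,70) are well clear. I'll go a little steeper before release.

Call:
servo_tool(
  commands=[
    {"linear": [-0.3, 0, 2.3], "angular": [0, 1, 0], "gripper": -1},
    {"linear": [-0.5, 0, 4.5], "angular": [0, 2, 0], "gripper": -1},
    {"linear": [-0.8, 0, 9.1], "angular": [0, 4, 0], "gripper": -1},
    {"linear": [-1.1, 0, 13.7], "angular": [0, 6, 0], "gripper": -1},
    {"linear": [-1.1, 0, 18.3], "angular": [0, 8, 0], "gripper": -1},
    {"linear": [-1, 0, 22.9], "angular": [0, 10, 0], "gripper": -1},
    {"linear": [-1, 0, 22.9], "angular": [0, 10, 0], "gripper": -1},
  ],
)

```text
time_s: 27.1
position: [0.6114, -0.3704, 0.0788]
tool_rot: [[0.189, -0.393, 0.9], [-0.08, -0.919, -0.385], [0.979, 0.001, -0.205]]
ft_force: [0.8, -0.1, 2.7]
grip_width: 0.0193
```

```bash
python3 - <<'E'
from h import *
feel(3);s,P,R=st();print("B",Bpt(P,R), (R.T@[0,0,-.001]*1000).round(2))
p=env.get_image("wrist");cv2.imwrite("pics/w10.png",p["frame"])
E
```

```text
t 27.2 Fcab [0.41 0.31 1.76] M [0.057 0.138 0.023] eye [ 7.9090e+01 -2.0000e-02  1.8737e+02] tilt 78.05 q [-49.5  47.9 105.7 147.9  54.9 -76.1]
B [ 8.26058861e+01 -2.25717077e-02  2.03997168e+02] [-0.98 -0.    0.21]
```

View pics/w10.png

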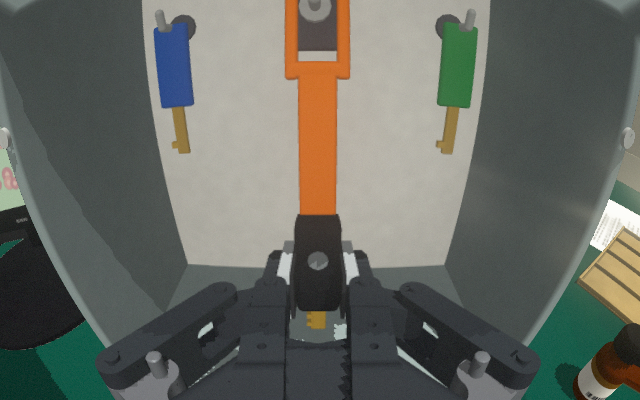

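Call:
servo_tool(
  commands=[
    {"linear": [0.4, 0, 0], "angular": [0, 0, 0], "gripper": -1},
    {"linear": [0.4, 0, 0], "angular": [0, 0, 0], "gripper": -1},
    {"linear": [0.4, 0, 0], "angular": [0, 0, 0], "gripper": -1},
  ],
)

```text
time_s: 27.55
position: [0.611, -0.3702, 0.0795]
tool_rot: [[0.191, -0.394, 0.899], [-0.081, -0.919, -0.385], [0.978, 0.001, -0.207]]
ft_force: [0.3, -0.2, -0.6]
grip_width: 0.0195
```

```bash
python3 - <<'E'
from h import *
feel(4);s,P,R=st();print("B",Bpt(P,R))
E
```

```text
t 27.7 Fcab [-0.01  0.04 -0.7 ] M [0.214 0.487 0.025] eye [ 7.9050e+01 -2.0000e-02  1.8763e+02] tilt 78.04 q [-49.5  47.9 105.7 147.9  54.8 -76.1]
B [ 8.25718800e+01 -1.69464952e-02  2.04262687e+02]
```

Unloaded: only the key's weight is felt now. Opening moderately.

Call:
servo_tool(
  commands=[
    {"linear": [0.2, 0, 0], "angular": [0, 0, 0], "gripper": -0.4},
    {"linear": [0, 0, 0], "angular": [0, 0, 0], "gripper": -0.3},
    {"linear": [0, 0, 0], "angular": [0, 0, 0], "gripper": -0.1},
    {"linear": [0, 0, 0], "angular": [0, 0, 0], "gripper": 0},
    {"linear": [0, 0, 0], "angular": [0, 0, 0], "gripper": 0},
  ],
)

```text
time_s: 28.2
position: [0.6111, -0.3703, 0.0795]
tool_rot: [[0.191, -0.394, 0.899], [-0.08, -0.919, -0.385], [0.978, 0.001, -0.207]]
ft_force: [0.1, -0.3, 0.9]
grip_width: 0.0425
```

```bash
python3 - <<'E'
from h import *
p=env.get_image("wrist");cv2.imwrite("pics/w11.png",p["frame"]);show()
E
```

```text
t 28.25 P [ 0.6111 -0.3703  0.0795] az -22.85 tilt 78.05 yz 0.0012 F [-0.21 -0.   -0.17] M [0.2  0.46 0.02] w 0.0427 q [-49.5  47.9 105.7 147.9  54.8 -76.1]
```

View pics/w11.png

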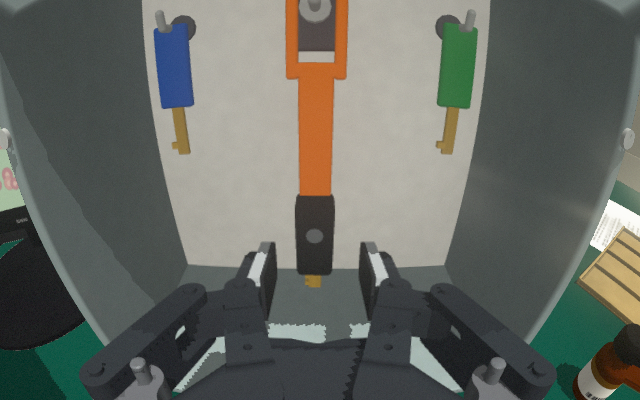

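The key hangs free between the open pads, swung back from them (fob at 296-334, 195-275). Backing straight out.

Call:
servo_tool(
  commands=[
    {"linear": [0, 0, -5], "angular": [0, 0, 0], "gripper": 0},
    {"linear": [0, 0, -12], "angular": [0, 0, 0], "gripper": 0},
    {"linear": [0, 0, -22], "angular": [0, 0, 0], "gripper": 0},
    {"linear": [0, 0, -35], "angular": [0, 0, 0], "gripper": 0},
    {"linear": [0, 0, -50], "angular": [0, 0, 0], "gripper": 0},
    {"linear": [0, 0, -65], "angular": [0, 0, 0], "gripper": 0},
    {"linear": [0, 0, -80], "angular": [0, 0, 0], "gripper": 0},
    {"linear": [0, 0, -95], "angular": [0, 0, 0], "gripper": 0},
    {"linear": [0, 0, -110], "angular": [0, 0, 0], "gripper": 0},
    {"linear": [0, 0, -120], "angular": [0, 0, 0], "gripper": 0},
    {"linear": [0, 0, -120], "angular": [0, 0, 0], "gripper": 0},
    {"linear": [0, 0, -120], "angular": [0, 0, 0], "gripper": 0},
  ],
)

```text
time_s: 29.45
position: [0.5033, -0.3244, 0.1044]
tool_rot: [[0.19, -0.394, 0.899], [-0.08, -0.919, -0.386], [0.978, 0.001, -0.207]]
ft_force: [0.2, 0.3, -0.7]
grip_width: 0.0427
```

```bash
python3 - <<'E'
from h import *
show();p=env.get_image("wrist");cv2.imwrite("pics/w12.png",p["frame"])
p=env.get_image("top");cv2.imwrite("pics/t12.png",p["frame"])
E
```

```text
t 29.45 P [ 0.5033 -0.3244  0.1044] az -22.81 tilt 78.07 yz 0.0014 F [ 0.22  0.34 -0.71] M [0.13 0.43 0.01] w 0.0427 q [-58.   43.4 124.2 143.   68.1 -82.5]
```

View pics/w12.png

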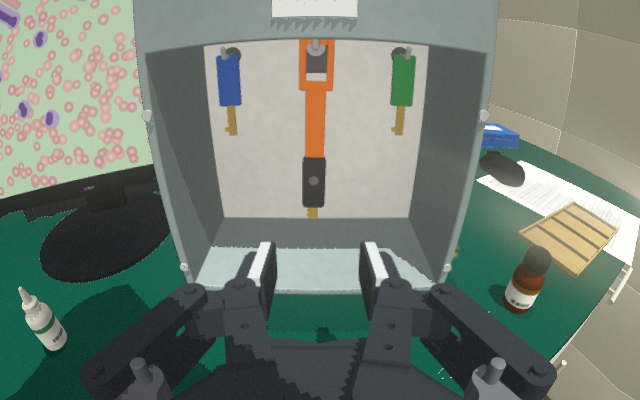

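View pics/t12.png

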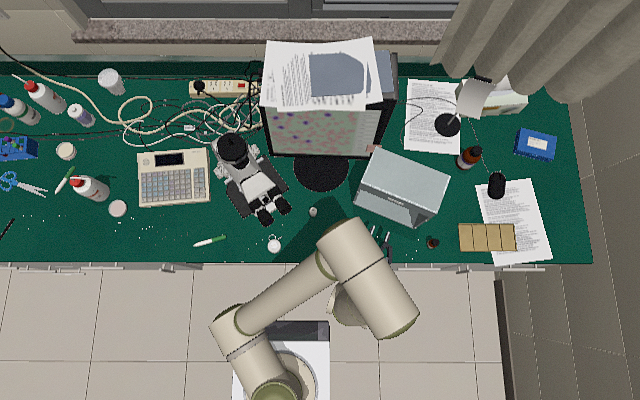

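The key hangs on the middle hook with its eye around the red-tip rod at (316,45) and the fob at (314,180). The bystanders stand where they were. Next I wait and check that it is at rest.

Call:
servo_tool(
  commands=[
    {"linear": [0, 0, -120], "angular": [0, 0, 0], "gripper": 0},
    {"linear": [0, 0, -30], "angular": [0, 0, 0], "gripper": 0},
    {"linear": [0, 0, -30], "angular": [0, 0, 0], "gripper": 0},
    {"linear": [0, 0, -30], "angular": [0, 0, 0], "gripper": 0},
    {"linear": [0, 0, -30], "angular": [0, 0, 0], "gripper": 0},
    {"linear": [0, 0, -30], "angular": [0, 0, 0], "gripper": 0},
    {"linear": [0, 0, -30], "angular": [0, 0, 0], "gripper": 0},
    {"linear": [0, 0, -30], "angular": [0, 0, 0], "gripper": 0},
    {"linear": [0, 0, -30], "angular": [0, 0, 0], "gripper": 0},
    {"linear": [0, 0, -30], "angular": [0, 0, 0], "gripper": 0},
    {"linear": [0, 0, -30], "angular": [0, 0, 0], "gripper": 0},
    {"linear": [0, 0, -30], "angular": [0, 0, 0], "gripper": 0},
  ],
)

```text
time_s: 30.75
position: [0.4762, -0.3125, 0.1106]
tool_rot: [[0.191, -0.394, 0.899], [-0.08, -0.919, -0.385], [0.978, 0.001, -0.207]]
ft_force: [-0.8, 0.6, -0.0]
grip_width: 0.0427
```

```bash
python3 - <<'E'
from h import *
show();L=[]
for i in range(14):
    p=env.get_image("wrist");f=p["frame"];L.append(f)
    hsv=cv2.cvtColor(f,cv2.COLOR_BGR2HSV);m=cv2.inRange(hsv,(3,140,90),(18,255,255));m[:, :280]=0;m[:,360:]=0;m[230:]=0
    v,u=np.nonzero(m);print(i,u.mean().round(2),v.mean().round(2),v.max(),m.sum()//255)
cv2.imwrite("pics/w13.png",cv2.resize(L[-1][0:260,170:470],None,fx=2.3,fy=2.3,interpolation=cv2.INTER_CUBIC));show()
E
```

```text
t 30.75 P [ 0.4762 -0.3125  0.1106] az -22.84 tilt 78.06 yz 0.0013 F [-0.82  0.56 -0.04] M [0.18 0.47 0.03] w 0.0427 q [-61.1  42.9 128.9 140.8  71.7 -84.8]
0 315.87 102.84 153 1723
1 315.92 103.53 155 1750
2 315.93 104.18 155 1768
3 316.07 104.31 156 1769
4 316.38 103.94 155 1779
5 316.75 102.69 154 1743
6 316.97 102.03 153 1717
7 317.12 101.23 151 1695
8 317.2 100.5 150 1677
9 317.03 100.45 150 1672
10 316.83 100.65 150 1664
11 316.58 101.4 151 1668
12 316.19 102.35 152 1696
13 315.99 103.27 154 1733
t 31.45 P [ 0.4762 -0.3125  0.1105] az -22.86 tilt 78.05 yz 0.0012 F [-0.89  0.08  0.6 ] M [0.12 0.44 0.02] w 0.043 q [-61.1  42.9 128.9 140.8  71.7 -84.8]
```

View pics/w13.png

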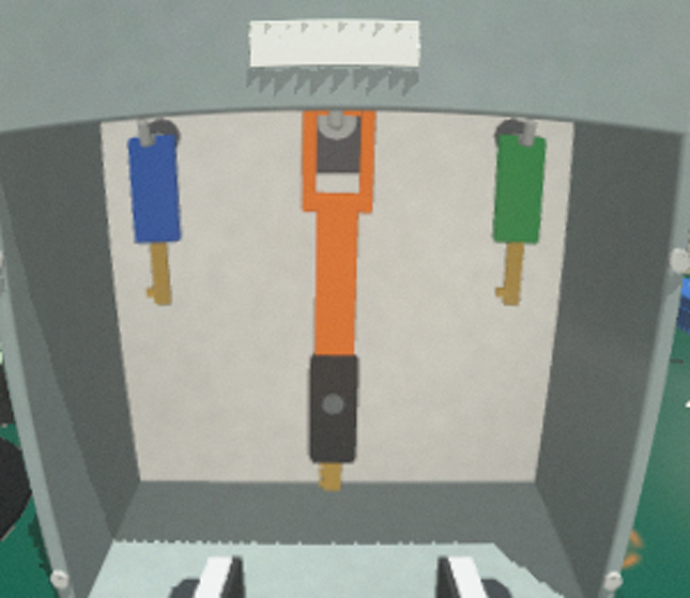

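It swings slightly with a period of about 0.7 s, so I'll give it time to settle.

Call:
servo_tool(
  commands=[
    {"linear": [0, 0, 0], "angular": [0, 0, 0], "gripper": 0},
    {"linear": [0, 0, 0], "angular": [0, 0, 0], "gripper": 0},
    {"linear": [0, 0, 0], "angular": [0, 0, 0], "gripper": 0},
    {"linear": [0, 0, 0], "angular": [0, 0, 0], "gripper": 0},
    {"linear": [0, 0, 0], "angular": [0, 0, 0], "gripper": 0},
    {"linear": [0, 0, 0], "angular": [0, 0, 0], "gripper": 0},
    {"linear": [0, 0, 0], "angular": [0, 0, 0], "gripper": 0},
    {"linear": [0, 0, 0], "angular": [0, 0, 0], "gripper": 0},
    {"linear": [0, 0, 0], "angular": [0, 0, 0], "gripper": 0},
    {"linear": [0, 0, 0], "angular": [0, 0, 0], "gripper": 0},
    {"linear": [0, 0, 0], "angular": [0, 0, 0], "gripper": 0},
    {"linear": [0, 0, 0], "angular": [0, 0, 0], "gripper": 0},
    {"linear": [0, 0, 0], "angular": [0, 0, 0], "gripper": 0},
    {"linear": [0, 0, 0], "angular": [0, 0, 0], "gripper": 0},
    {"linear": [0, 0, 0], "angular": [0, 0, 0], "gripper": 0},
    {"linear": [0, 0, 0], "angular": [0, 0, 0], "gripper": 0},
    {"linear": [0, 0, 0], "angular": [0, 0, 0], "gripper": 0},
    {"linear": [0, 0, 0], "angular": [0, 0, 0], "gripper": 0},
    {"linear": [0, 0, 0], "angular": [0, 0, 0], "gripper": 0},
    {"linear": [0, 0, 0], "angular": [0, 0, 0], "gripper": 0},
  ],
)

```text
time_s: 33.45
position: [0.4762, -0.3125, 0.1105]
tool_rot: [[0.191, -0.393, 0.899], [-0.08, -0.919, -0.385], [0.978, 0.001, -0.207]]
ft_force: [-0.4, 0.1, 0.2]
grip_width: 0.0425
```

Call:
servo_tool(
  commands=[
    {"linear": [0, 0, 0], "angular": [0, 0, 0], "gripper": 0},
    {"linear": [0, 0, 0], "angular": [0, 0, 0], "gripper": 0},
    {"linear": [0, 0, 0], "angular": [0, 0, 0], "gripper": 0},
    {"linear": [0, 0, 0], "angular": [0, 0, 0], "gripper": 0},
    {"linear": [0, 0, 0], "angular": [0, 0, 0], "gripper": 0},
    {"linear": [0, 0, 0], "angular": [0, 0, 0], "gripper": 0},
    {"linear": [0, 0, 0], "angular": [0, 0, 0], "gripper": 0},
    {"linear": [0, 0, 0], "angular": [0, 0, 0], "gripper": 0},
    {"linear": [0, 0, 0], "angular": [0, 0, 0], "gripper": 0},
    {"linear": [0, 0, 0], "angular": [0, 0, 0], "gripper": 0},
    {"linear": [0, 0, 0], "angular": [0, 0, 0], "gripper": 0},
    {"linear": [0, 0, 0], "angular": [0, 0, 0], "gripper": 0},
    {"linear": [0, 0, 0], "angular": [0, 0, 0], "gripper": 0},
    {"linear": [0, 0, 0], "angular": [0, 0, 0], "gripper": 0},
    {"linear": [0, 0, 0], "angular": [0, 0, 0], "gripper": 0},
    {"linear": [0, 0, 0], "angular": [0, 0, 0], "gripper": 0},
    {"linear": [0, 0, 0], "angular": [0, 0, 0], "gripper": 0},
    {"linear": [0, 0, 0], "angular": [0, 0, 0], "gripper": 0},
    {"linear": [0, 0, 0], "angular": [0, 0, 0], "gripper": 0},
    {"linear": [0, 0, 0], "angular": [0, 0, 0], "gripper": 0},
  ],
)

```text
time_s: 35.45
position: [0.4762, -0.3125, 0.1106]
tool_rot: [[0.191, -0.394, 0.899], [-0.08, -0.919, -0.385], [0.978, 0.001, -0.207]]
ft_force: [-0.1, -0.7, -0.5]
grip_width: 0.043
```

```bash
cat > sw.py <<'E'
from h import *
L=[]
for i in range(16):
    f=env.get_image("wrist")["frame"]
    hsv=cv2.cvtColor(f,cv2.COLOR_BGR2HSV);m=cv2.inRange(hsv,(3,140,90),(18,255,255));m[:, :280]=0;m[:,360:]=0;m[230:]=0
    v,u=np.nonzero(m);L.append([u.mean(),v.mean()])
L=np.array(L);print(L.min(0),L.max(0),env.observe()["time_s"])
E
python3 sw.py
```

```text
[316.24173913 102.73090278] [316.29571759 102.87826087] 36.25
```

```bash
python3 - <<'E'
from h import *
p=env.get_image("top");f=p["frame"]
print(np.abs(f[230:260,260:285].astype(int)-np.load("p_top.npy",allow_pickle=True).item()["frame"][230:260,260:285]).mean())
show();print(env.close_job())
E
```

```text
4.697777777777778
t 36.3 P [ 0.4762 -0.3125  0.1105] az -22.87 tilt 78.05 yz 0.0011 F [ 0.03 -0.13 -0.33] M [ 0.19  0.4  -0.02] w 0.043 q [-61.1  42.9 128.9 140.8  71.7 -84.8]
the job is handed in; nothing more can be done
None
```

The orange key hangs freely and at rest on the middle hook, and the job was handed in at 36.3 s.

- **Finding the hook:** I slid the key in at a 34° tilt under the lintel. By feel the hook stands about 5 mm lower and 4 mm deeper than its nominal place.
- **Tug:** The pull averaged 6.6 N over one reading window and 7.2 N over the next, held for well over half a second. Single readings ran from about 6.1 to 7.7 N. I then eased back, lowered the fob to nearly vertical, and opened the jaws with only the key's weight on them.
- **Forces:** The highest reading while handling the key was about 7.9 N, when the gripper closed with the key still on the bench. I sampled the force only at the end of each move.
- **Last checks:** The key swung slightly after release. After about 4 s of waiting, the wrist camera showed it still, within 0.15 pixel over 0.8 s. The gripper is clear of the cabinet and reads no contact force.
- **Bystanders:** They looked unmoved in the pictures after release. The final image comparison covered only the hand counter and showed small differences, with no sign that it moved.
- **Disagreement:** The fixed cameras and the wrist camera placed the key and cabinet 2 to 3 mm apart. I used the wrist camera's values, and the grasp and the hook contact agreed with them.
- **Refused move:** One move call was rejected for a missing field and moved nothing.

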